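Reset the length stop of the slicing board for the next batch

TASK

Set the slicing board's length stop for 60 mm pieces. With the key from its block on the board, slacken the slotted clamp screw on top of the sleeve by a quarter turn anticlockwise and stand the key back down in its hole. Then pinch the stop's grip so that its lock button is squeezed right in, draw the arm out of the sleeve until its 60 mm line (the third long line, counted from the grip) is level with the mouth of the sleeve, and finish still holding it there with the button squeezed in, so that I can nip the screw up again; leave the nozzle, stamp, cream tub and packed sweet beside the board alone.

Things in the scene. Friction and masses are not known exactly. Their poses are not given: they have to be found in the camera images.
- slicing_board: fixed wooden board, 370 x 160 mm, top 24 mm above the worktop. Origin: centre of its underside; x the way the length stop draws out, y across towards the 34 mm high back fence, z up. In line at y = -45 mm: wooden key block (36 mm square, x = -152 mm), aluminium sleeve (40 mm wide, x -115 to +30 mm, top 52 mm above the worktop) with the clamp screw, then the stop's head
- key_hole (a point): middle of the key block's round hole, at the block's top face (64 mm above the worktop); 20.5 mm bore, 40 mm deep, open to the board below
- sleeve_mouth (a point): where the scale is read: mouth of the sleeve (in line with the knife kerf in the board), at the height of the steel bar's top face; the bar comes out of it towards the board's +x
- screw_key: loose key, 90 g, 86 mm long, upright. Origin: blade tip; z up the key, x along the width of blade and bow. From the tip: blade 16 mm wide, 2.4 mm thick (4.2 from 6 to 12 mm up), 17 mm round shank to 36 mm, 29 mm round flange to 40 mm (rests on the key block), flat black bow 30 mm wide (x), 18 mm thick (y) to 86 mm. Down in its hole its tip is 28 mm above the worktop
- key_grip (a point): middle of the key's bow, 63 mm above the blade's tip; axes as the key's
- screw_slot (a point): floor of the clamp screw's slot, on the screw's vertical axis, 56 mm above the worktop; x runs along the slot. The steel head, 27 mm across, sits in a 36 mm round cup whose rim is level with its top (62 mm above the worktop); the slot goes right across, 6.5 mm wide, 6 mm deep. Tight, it points about 45 degrees clockwise of the board's x
- clamp_screw (a joint): angle of the clamp screw (rad): 0 to 0.15 when tight, grows as it is turned anticlockwise seen from above, stops at 1.75; needs about 0.15 N m. Tight, it clamps the arm; the clamp is off from about 0.7 rad. A quarter turn is 1.57
- stop_grip (a point): middle of the upright grip on the stop's head, 80 mm above the worktop; axes as the board's. Grip 26 mm long (x), 31.5 mm thick (y) in all: 22 mm aluminium block and, on its -y side, the black button (20 mm long, 34 mm high) standing 9.5 mm out. Top 99 mm above the worktop, both sides free down to 54 mm; a stop plate lies lower on the +y side
- lock_button (a joint): how far the lock button is squeezed in, towards +y (m): 0 at rest, 0.006 right in; springs back. 4 N at the start, 7 N right in. Its brake is off from about 0.001; at rest it holds the arm against some 20 N
- length_stop (a joint): how far the arm is drawn out (m), along the board's +x: 0 home, 0.085 at most; equals the scale's reading at the mouth. Lines across the bar's top every 10 mm from the head: short at 10, 30, 50, 70, long over the full width at 20, 40, 60, 80 mm. With screw and button off it slides with 1 to 2 N
- nozzle: loose steel piping nozzle, 24 mm across, 34 mm high, beside the board; origin under its middle. Leave alone
- stamp: loose turned wooden stamp, 38 mm across, 55 mm high, beside the board; origin under its middle. Leave alone
- cream_tub: loose round cream-coloured tub with a lid, 70 mm across, 51 mm high, beside the board; origin under its middle. Leave alone
- packed_sweet: loose clear-wrapped sweet, 65 x 61 x 34 mm, beside the board; origin under its middle. Leave alone
There are look-alikes about, which are no part of the job. What is shaped like the screw_key but orange or purple is not meant.

How it is judged:
By the outcome, as a careful person would: the job done as asked, in the order asked, and still so for the second after the job is handed in, while the arm keeps its last pose, push and grip.
It also fails if it takes over 51 s, if anything falls off the work surface, if the arm or the gripper's body presses on something with over 40 N, if the wrist force passes 120 N, or if a joint passes its speed limit or range.

ROBOT

A 6-joint arm with a two-finger parallel gripper is mounted at the origin on a cart in front of the work surface, level with it; the furniture and walls round the work are solid. World frame = base frame: x ahead of the robot, y to its left, z up, the work surface at z = 0. Lengths are in m, angles in degrees, forces in N, time in s.
With the tool pointing down it reaches from about 0.25 to 0.775 m from the base axis. Payload 4 kg.
Tool frame: the origin (TCP) lies on the centre line of the jaws, within the pads' length; the fingertips stand 17 mm ahead of it and the grasp point (between the pads) lies 2 mm behind it; z points along the fingers, y is the direction in which the jaws open and shut (so a half turn about z gives the same grasp; the last joint's range is limited). The gripper opens to 85 mm and grips with 20 to 120 N. Pads are 22 mm wide; open, the fingers measure 114 mm over their backs; the gripper's body (76 mm by 85 mm) begins 54 mm behind the grasp point. The pads swing forward as they close: fully open they stand 13 mm farther back than shut.
Start: joints at [-5.907, 4.996, 78.535, -0, 96.463, -5.907], TCP at [0.55, -0, 0.248] pointing down, gripper open.
Joint ranges: [-177.83, 177.83], [-43.37, 116.18], [15.69, 146.23], [-61.86, 241.86], [9.47, 152.12], [-147.06, 147.06]. Speed limits (degrees/s): [159.86, 159.86, 180, 180, 180, 180].

INTERFACE

Orientations are given as a 3x3 rotation matrix whose columns are the frame's x, y, z axes.
In Python, from bench import robot, read_camera gives the robot as it stands. The module is installed in compiled form; this text tells all that it offers.
- The arm moves only by the shell command python3 -m handwheel 'ROWS' [FORCE]. ROWS is a JSON object of lists of equal length, an entry for each row: "translation": the shift along the tool's x, y, z in m, a list of three; "yaw": the turn about the tool's z in rad; "jaw": the gripper's target within -1 to 1 (shut at 1, half-way at 0, fully open at -1). In form: {"translation": [[x, y, z], ...], "yaw": [yaw, ...], "jaw": [jaw, ...]}. A call has exactly 10 rows; each row shifts and turns the pose as measured when the row begins, along the tool's axes as they then stand; what a row does not reach is not made up. A row lasts 1/8 s, in which the tool goes at most 62.5 mm and 10.7 degrees, less where a joint would pass 70% of its speed; a pose out of reach is approached as far as the arm can. A call is refused whole if a number of a shift passes 0.0625 or a number of a turn 0.188, either way. A call with a gripper value outside its range is refused whole. The fingers move at their own pace and stop on an object; FORCE is the grip in N (left out, the last holds). Time passes only in rows, so rows that do not move let the fingers close, or fill a call up. It gives the time, the measured TCP pose, the force and the opening at its end, in the units of the state.
- robot.read_state(): the state, without advancing time (a new reading comes with each control period).
- read_camera(name): name is "scene" or "side" or "wrist"; returns a dict with "img" (400x640x3 uint8, red, green, blue), "fx", "fy", "cx", "cy" (pixels), "rvec" (rotation vector, rad) and "tvec" (3), from world to camera coordinates, as OpenCV has them. Camera axes: x right, y down, z forward; pixel columns grow to the right and rows downward; lengths in m; the calibration is good to about 2 mm. The wrist camera is an equidistant fisheye: a pixel r from the principal point sees the ray r / f radians off the axis. A picture is of the moment at which its call begins. There is no depth.
- robot.finish_job(): hands the job in, once; it reports no verdict.
The state is a dict: "clock": time; "joints": joint angles; "qvel": joint speeds; "joint_torque": joint torques, N m; "eef_pos": TCP position; "tool_rot": TCP orientation; "wrist_force": force on the tool from outside, world axes, zero at the start; "ft_torque": the same for the moment, N m; "grip_width": finger opening in m.
Only numpy, scipy, OpenCV 4.12 (cv2) and the standard library are available. Lean on these libraries where they do the work, as an engineer would, in place of code of your own. Each camera call takes 0.05 s, during which the arm holds its last target.

## Working session

There is one attempt and no reset: what is moved stays moved. The work goes in short steps, Python scripts to look and compute and a shell command to move; the robot and the scene stay as the last step left them, time stands still between calls to the robot, and variables do not carry over. Pictures are saved under pics/ and viewed, and the job is handed in when it is done.

```bash
mkdir -p pics; ls; python3 - <<'E'
from bench import robot, read_camera
import cv2,pickle
for n in ["scene","side","wrist"]:
    c=read_camera(n); pickle.dump(c,open(f"pics/{n}0.pkl","wb"))
    cv2.imwrite(f"pics/{n}0.png",c["img"][:,:,::-1])
    print(n,c["fx"],c["fy"],c["cx"],c["cy"],c["rvec"],c["tvec"])
s=robot.read_state(); print(s)
E
```

```text
pics
scene 410.9461803730728 410.9461803730728 317.1201374700328 202.40746539553948 [ 1.83756149 -0.98402048  0.63681209] [-0.3773033   0.26546406  0.52106341]
side 477.378665865163 477.378665865163 315.6068408502504 196.61413878097972 [ 0.51260649 -2.51933396  1.40149664] [0.5192815  0.2007574  0.80452595]
wrist 309.70691628693146 309.70691628693146 317.7539147868469 201.60521971915003 [-2.86020281e+00  6.73939222e-04  1.92737163e-03] [-0.54942506 -0.03500181  0.3785112 ]
{'clock': 0.15, 'joints': array([-5.90565535e+00,  5.03168856e+00,  7.86066423e+01, -1.31676587e-03,
        9.64616424e+01, -5.90874055e+00]), 'qvel': array([ 0.0097376 , -0.08331138, -0.2154128 , -0.04808493,  0.01376471,
       -0.0810816 ]), 'joint_torque': array([ 1.22744677e-03, -3.52374566e+01, -3.13678122e+01, -1.70676763e-04,
        8.12124257e-03, -6.53522420e-05]), 'eef_pos': array([5.49644821e-01, 3.98322731e-05, 2.47370138e-01]), 'tool_rot': array([[-5.11441438e-05,  9.99998488e-01, -1.73795098e-03],
       [ 9.99999986e-01,  5.14167582e-05,  1.56815390e-04],
       [ 1.56904513e-04, -1.73794293e-03, -9.99998477e-01]]), 'wrist_force': array([ 1.05851874, -0.37427348, -0.18903929]), 'ft_torque': array([-0.01450981, -0.04127309,  0.02964945]), 'grip_width': 0.08527483448853715}
```

View pics/scene0.png

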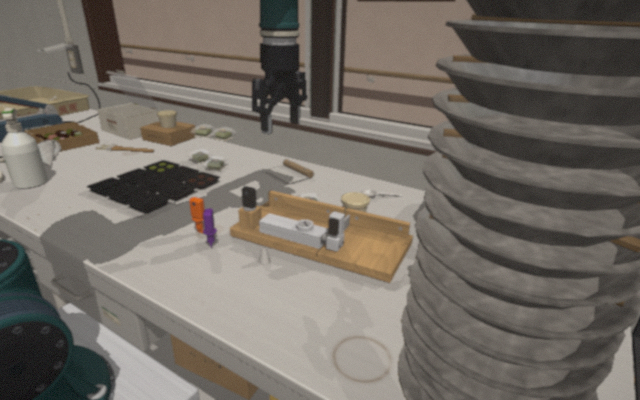

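View pics/side0.png

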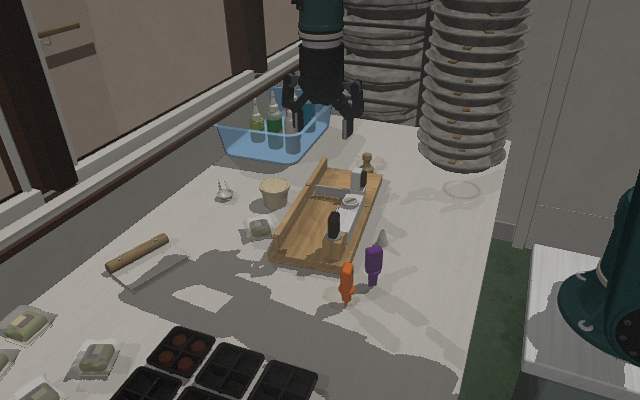

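View pics/wrist0.png

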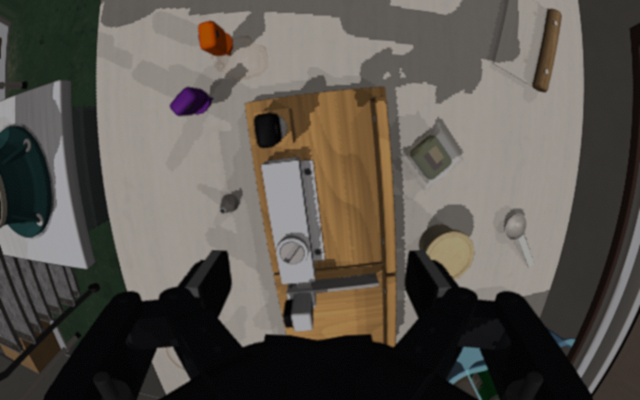

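The key meant is the black-bowed one in the block, at wrist (268,128), scene (249,197) and side (334,225). The look-alikes are orange at wrist (210,38) and purple at wrist (190,100). Both stand off the board, so neither is meant. I'll enlarge to confirm and measure.

```bash
cat > h.py <<'E'
import numpy as np,cv2,pickle
def cam_ray(c,n,uv):
    uv=np.array(uv,float); x=(uv[0]-c["cx"])/c["fx"]; y=(uv[1]-c["cy"])/c["fy"]
    if n=="wrist":
        r=np.hypot(x,y); d=np.array([x/r*np.sin(r),y/r*np.sin(r),np.cos(r)]) if r>1e-9 else np.array([0,0,1.])
    else: d=np.array([x,y,1.])
    R=cv2.Rodrigues(np.array(c["rvec"],float))[0]; t=np.array(c["tvec"],float).ravel()
    return -R.T@t, R.T@d
def at_z(c,n,uv,z):
    o,d=cam_ray(c,n,uv); return o+d*(z-o[2])/d[2]
def proj(c,n,P):
    R=cv2.Rodrigues(np.array(c["rvec"],float))[0]; t=np.array(c["tvec"],float).ravel()
    p=R@np.array(P,float)+t
    if n=="wrist":
        rho=np.hypot(p[0],p[1]); th=np.arctan2(rho,p[2]); q=p[:2]/max(rho,1e-12)*th
    else: q=p[:2]/p[2]
    return q[0]*c["fx"]+c["cx"],q[1]*c["fy"]+c["cy"]
def tri(obs):
    A=np.zeros((3,3));b=np.zeros(3)
    for c,n,uv in obs:
        o,d=cam_ray(c,n,uv); d=d/np.linalg.norm(d); M=np.eye(3)-np.outer(d,d); A+=M;b+=M@o
    return np.linalg.solve(A,b)
def snap(n,tag,crop=None,k=1):
    from bench import read_camera
    c=read_camera(n); pickle.dump(c,open(f"pics/{tag}.pkl","wb")); save(c,tag,crop,k); return c
def save(c,tag,crop=None,k=1):
    im=c["img"][:,:,::-1]
    if crop: im=im[crop[1]:crop[3],crop[0]:crop[2]]
    cv2.imwrite(f"pics/{tag}.png",cv2.resize(im,None,fx=k,fy=k,interpolation=cv2.INTER_CUBIC))
def load(tag): return pickle.load(open(f"pics/{tag}.pkl","rb"))
E
python3 - <<'E'
from h import *
c=load("wrist0"); save(c,"w0a",(230,75,410,225),4); save(c,"w0b",(230,210,410,350),4)
E
```

```text
(no output)
```

View pics/w0a.png

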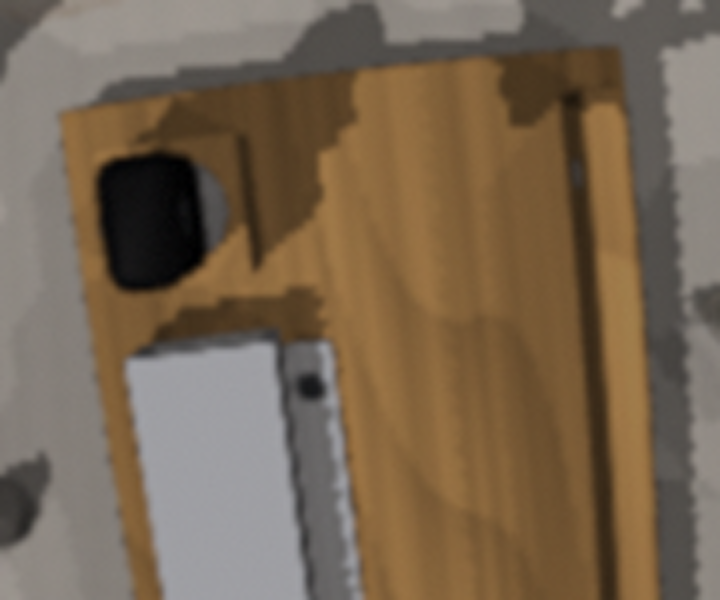

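View pics/w0b.png

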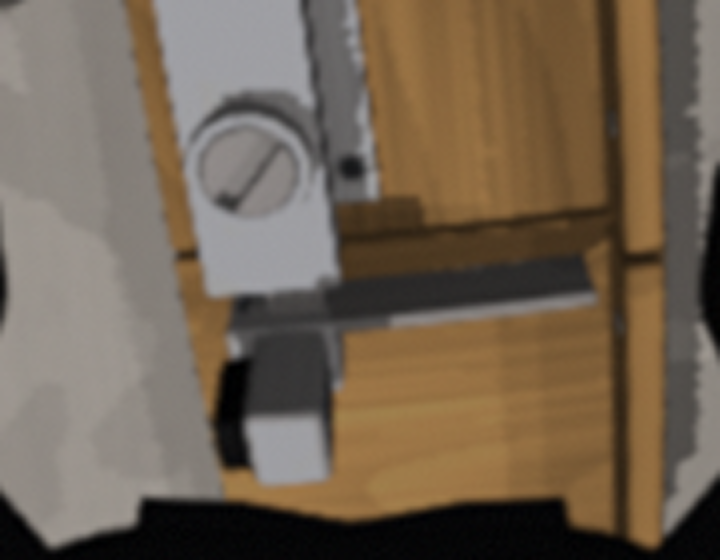

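```bash
python3 - <<'E'
from h import *
from scipy.optimize import least_squares
c=load("wrist0")
obs=[((245.25,103),(-185,-80,24)),((261.75,164.5),(-115,-65,52)),((299.25,160),(-115,-25,52)),((282,284.25),(30,-65,52)),((315,280),(30,-25,52))]
def B(p,q):
    x,y,a=p; R=np.array([[np.cos(a),-np.sin(a),0],[np.sin(a),np.cos(a),0],[0,0,1]]); return R@(np.array(q)/1000)+[x,y,0]
f=lambda p:np.concatenate([np.array(proj(c,"wrist",B(p,q)))-uv for uv,q in obs])
r=least_squares(f,[.5,0,-1.5]); p=r.x; print(p,np.degrees(p[2])); print(r.fun.reshape(-1,2).round(2))
np.save("board.npy",p)
s=at_z(c,"wrist",(292,252.5),.062); print("screw",s)
a=p[2];R=np.array([[np.cos(a),-np.sin(a)],[np.sin(a),np.cos(a)]])
print("screw in board",R.T@(s[:2]-p[:2]))
for uv in [(230+150/4,75+220/4)]:
    k=at_z(c,"wrist",uv,.100);print("bow?",k,R.T@(k[:2]-p[:2]))
# slot ends
e=[at_z(c,"wrist",(230+u/4,210+v/4),.062) for u,v in((285,138),(220,203))]
d=e[0]-e[1];print("slot dir world deg",np.degrees(np.arctan2(d[1],d[0])), np.linalg.norm(d))
for nm,q in dict(keyhole=(-152,-45,64),mouth=(30,-45,40)).items(): print(nm,B(p,q),proj(c,"wrist",B(p,q)))
# key bow top corners z 114
for u,v in((105,165),(190,155),(205,275),(125,290)): 
    print(at_z(c,"wrist",(230+u/4,75+v/4),.114)[:2])
for n in("scene","side"):
    cc=load(n+"0")
    for q in [(-185,-80,24),(185,-80,24),(185,80,24),(-185,80,24),(-152,-45,64),(-152,-45,114)]:
        print(n,q,np.round(proj(cc,n,B(p,q)),1))
save(load("scene0"),"s0",(180,170,430,290),3)
save(load("side0"),"d0",(250,140,400,320),3.3)
E
```

```text
[ 0.56780701 -0.08771948 -1.45784763] -83.52851637291376
[[-0.25 -0.83]
 [ 0.01  0.09]
 [-0.16 -0.03]
 [ 0.21 -0.25]
 [ 0.18  1.17]]
screw [ 0.52087864 -0.07744282  0.062     ]
screw in board [-0.01550041 -0.04547108]
bow? [0.50530218 0.05801259 0.1       ] [-0.15184831 -0.04568129]
slot dir world deg 47.232186188024876 0.02760750484541351
keyhole [0.50596203 0.0582401  0.064     ] (np.float64(273.94008687685925), np.float64(127.89650492794246))
mouth [ 0.52647501 -0.12260021  0.04      ] (np.float64(299.14953044756453), np.float64(277.6904013441568))
[0.49823437 0.07060012]
[0.51626064 0.07214859]
[0.51901236 0.04683124]
[0.5018554  0.04396108]
scene (-185, -80, 24) [228.8 227. ]
scene (185, -80, 24) [390.6 273.7]
scene (185, 80, 24) [413.  234.9]
scene (-185, 80, 24) [268.2 199.6]
scene (-152, -45, 64) [249.4 207.8]
scene (-152, -45, 114) [248.1 187. ]
side (-185, -80, 24) [345.5 267. ]
side (185, -80, 24) [381.6 174. ]
side (185, 80, 24) [320.  166.1]
side (-185, 80, 24) [265.5 252.4]
side (-152, -45, 64) [332.1 236.4]
side (-152, -45, 114) [332.1 214.4]
```

View pics/s0.png

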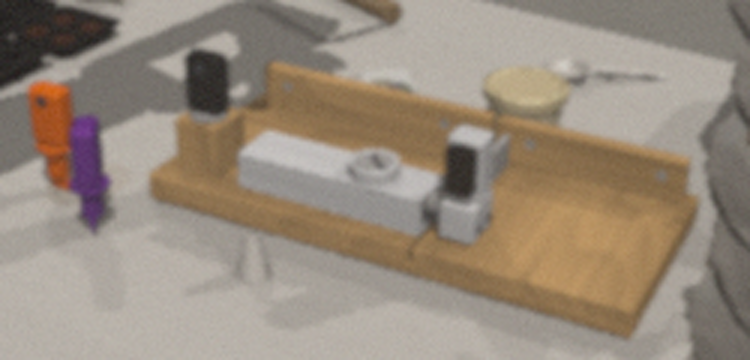

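View pics/d0.png

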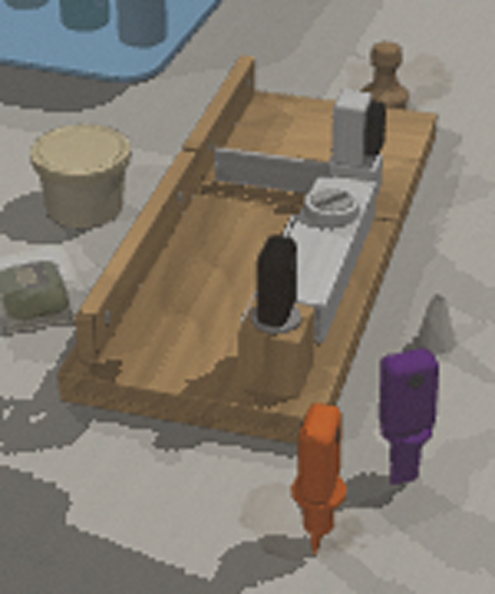

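The enlarged crops confirm it. The black bow sits in the wooden block on the board, in line with the sleeve; orange and purple stand off the board. The board fit gives origin (0.568, -0.088) at yaw -83.5°, and the key hole and bow measurements agree to about 3 mm. I'm moving above the key now.

```bash
python3 -m handwheel '{"translation": [[0.0145,-0.011,0.02],[0.0145,-0.011,0.02],[0.0145,-0.011,0.02],[0.0145,-0.011,0.02],[0,0,0],[0,0,0],[0,0,0],[0,0,0],[0,0,0],[0,0,0]], "yaw": [0,0,0,0,-0.113,0,0,0,0,0], "jaw": [0,0,0,0,0,0,0,0,0,0]}' 40
python3 - <<'E'
from h import *
from bench import robot
c=snap("wrist","w1"); s=robot.read_state(); print(s["eef_pos"],s["tool_rot"].round(3).tolist(),s["grip_width"],s["wrist_force"],s["clock"])
E
```

```text
clock: 1.4
eef_pos: [0.5034, 0.0591, 0.1628]
tool_rot: [[-0.11, 0.994, -0.005], [0.994, 0.11, 0.0], [0.001, -0.005, -1.0]]
wrist_force: [-1.1, 0.3, -1.7]
grip_width: 0.0428
[0.50336685 0.0590901  0.16280368] [[-0.11, 0.994, -0.005], [0.994, 0.11, 0.0], [0.001, -0.005, -1.0]] 0.04271552411228146 [-0.6625515   0.41166803 -0.1361271 ] 1.45
```

View pics/w1.png

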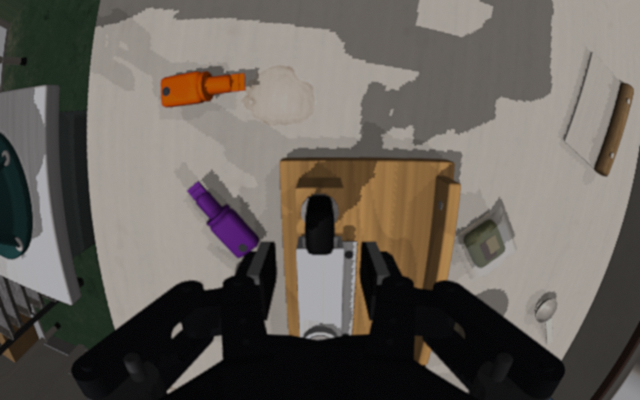

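```bash
python3 - <<'E'
from h import *
c=load("wrist"+"0"); c=load("w1"); save(c,"w1a",(270,150,390,280),5)
print(proj(c,"wrist",(.506,.0582,.114)),proj(c,"wrist",(.506,.0582,.068)))
E
```

```text
(np.float64(321.91847299919976), np.float64(236.20628696052685)) (np.float64(321.4202317593899), np.float64(212.65615817065162))
```

View pics/w1a.png

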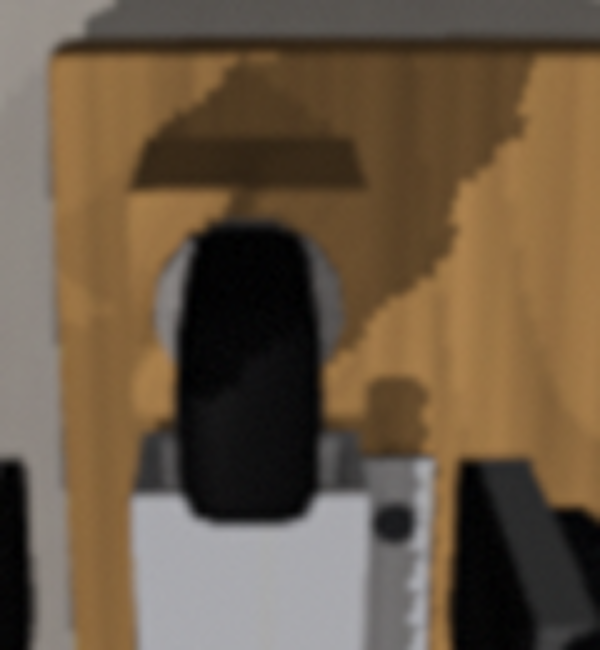

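```bash
python3 -m handwheel '{"translation": [[-0.001,0.002,0.01],[0,0,0.015],[0,0,0.015],[0,0,0.015],[0,0,0.01],[0,0,0.004],[0,0,0],[0,0,0],[0,0,0],[0,0,0]], "yaw": [0,0,0,0,0,0,0,0,0,0], "jaw": [0,0,0,0,0,0,0,0,0,0]}' 40
python3 - <<'E'
from h import *
snap("wrist","w2",(240,150,400,310),3.5)
E
```

```text
clock: 2.7
eef_pos: [0.5051, 0.0582, 0.0886]
tool_rot: [[-0.11, 0.994, -0.006], [0.994, 0.11, 0.0], [0.001, -0.006, -1.0]]
wrist_force: [0.1, 0.6, -0.7]
grip_width: 0.0426
```

View pics/w2.png

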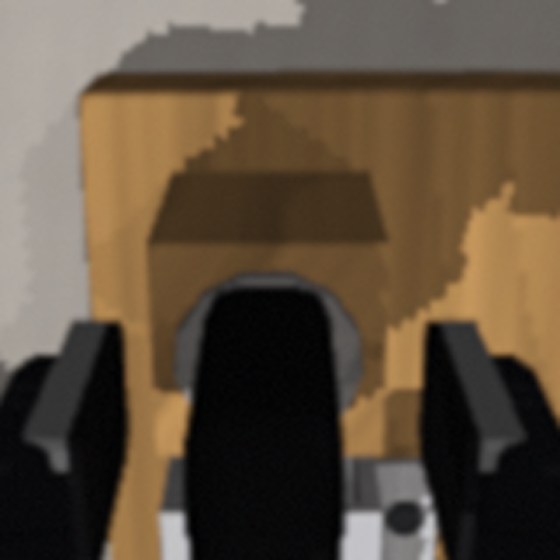

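The bow lies midway between the pads (crop 190–340, pads at 122 and 425). Closing.

```bash
python3 -m handwheel '{"translation": [[0,0,0],[0,0,0],[0,0,0],[0,0,0],[0,0,0],[0,0,-0.01],[0,0,-0.02],[0,0,-0.02],[0,0,-0.01],[0,0,0]], "yaw": [0,0,0,0,0,0,0,0,0,0], "jaw": [1,1,1,1,1,1,1,1,1,1]}' 60
python3 - <<'E'
from h import *
snap("wrist","w3",(240,150,400,310),3.5)
snap("side","d3",(250,110,410,290),3.2)
E
```

```text
clock: 4.0
eef_pos: [0.5051, 0.0582, 0.1515]
tool_rot: [[-0.11, 0.994, -0.006], [0.994, 0.11, 0.0], [0.001, -0.006, -1.0]]
wrist_force: [0.2, -0.6, -0.9]
grip_width: 0.0175
```

View pics/w3.png

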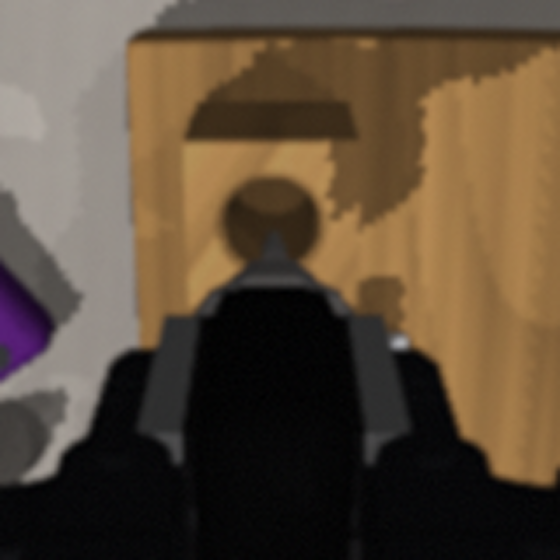

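View pics/d3.png

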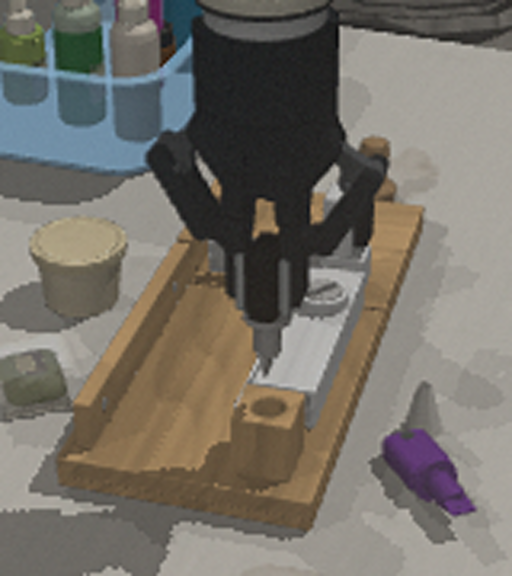

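The key is held and clear of the block. Next I move toward the screw, stopping short so the slot stays visible, and pre-turn the key.

```bash
python3 -m handwheel '{"translation": [[-0.022,0,0],[-0.022,0,0],[-0.022,0,0],[-0.022,0,0],[0,0,0],[0,0,0],[0,0,0],[0,0,0],[0,0,0],[0,0,0]], "yaw": [0,0,0,0,0.16,0.16,0.16,0.16,0.16,0], "jaw": [1,1,1,1,1,1,1,1,1,1]}' 60
python3 - <<'E'
from h import *
from bench import robot
c=load("w3")
print("hole",at_z(c,"wrist",(317.7,212.9),.064),"tip",at_z(c,"wrist",(318,218.3),.091))
c=snap("wrist","w4"); s=robot.read_state(); print(s["eef_pos"],s["tool_rot"].round(3).tolist())
save(c,"w4a",(220,130,420,300),4)
E
```

```text
clock: 5.35
eef_pos: [0.5078, -0.0313, 0.1372]
tool_rot: [[0.655, 0.755, -0.032], [0.755, -0.655, 0.004], [-0.018, -0.026, -0.999]]
wrist_force: [-0.6, 0.4, -0.3]
grip_width: 0.0173
hole [0.50469616 0.05924583 0.064     ] tip [0.50446801 0.06451099 0.091     ]
[ 0.50772736 -0.03128104  0.13719553] [[0.654, 0.755, -0.032], [0.756, -0.655, 0.004], [-0.018, -0.027, -0.999]]
```

View pics/w4a.png

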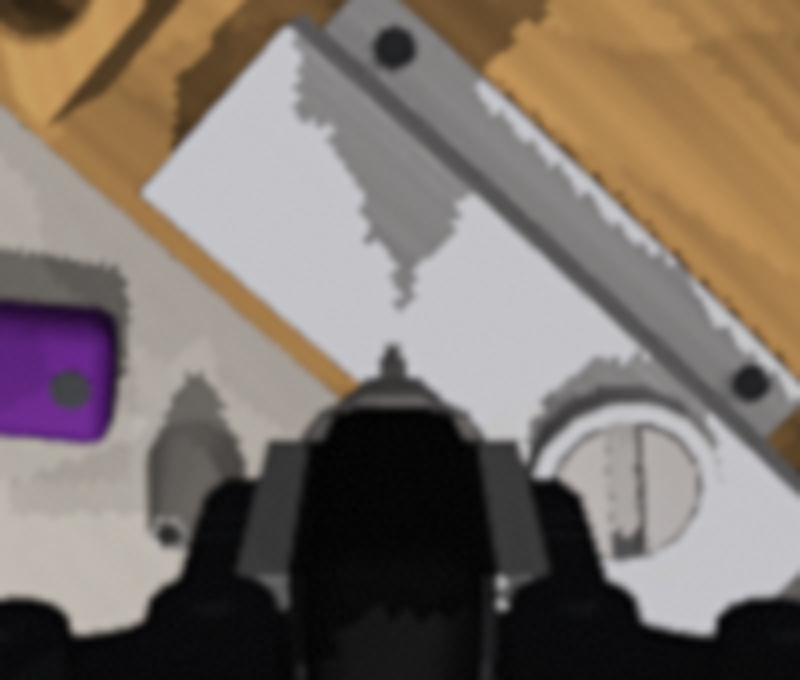

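```bash
python3 - <<'E'
from h import *
from bench import robot
c=load("w4"); f=lambda u,v,z:at_z(c,"wrist",(220+u/4,130+v/4),z)
s=f(628,490,.062); print("screw",s, "width",np.linalg.norm(f(555,490,.062)-f(702,490,.062)))
# rim ellipse: outer circle 36
print("rim L/R",f(535,480,.062),f(715,480,.062))
d=f(638,425,.062)-f(641,545,.062); print("slot dir",np.degrees(np.arctan2(d[1],d[0])))
d=f(612,430,.062)-f(616,550,.056); print(np.degrees(np.arctan2(d[1],d[0])))
st=robot.read_state(); R=st["tool_rot"]; print("toolx",np.degrees(np.arctan2(R[1,0],R[0,0])))
e=st["eef_pos"]; tip=e+R@np.array([0,0,.0606]); print("tip",tip)
print("tip proj",proj(c,"wrist",tip),"seen",(220+392/4,130+345/4))
D=np.array([s[0],s[1],tip[2]])-tip; print("world D",D,"tool",R.T@D)
E
```

```text
screw [ 0.52111985 -0.07775472  0.062     ] width 0.027139018637790065
rim L/R [ 0.50964003 -0.06498308  0.062     ] [ 0.53441647 -0.08692903  0.062     ]
slot dir 54.872371240828876
56.380954514860655
toolx 49.115817764400646
tip [ 0.50578872 -0.03106366  0.07662693]
tip proj (np.float64(318.0959508088046), np.float64(227.5568502820742)) seen (318.0, 216.25)
world D [ 0.01533113 -0.04669106  0.        ] tool [-0.02526112  0.04214904 -0.00065794]
```

```bash
python3 -m handwheel '{"translation": [[-0.002,0.003,-0.001],[-0.004,0.007,-0.001],[-0.005,0.008,-0.001],[-0.005,0.008,-0.001],[-0.004,0.007,-0.001],[-0.003,0.005,0],[-0.001,0.002,0],[0,0,0],[0,0,0],[0,0,0]], "yaw": [0,0,0,0,0,0,0,-0.03,-0.03,0], "jaw": [1,1,1,1,1,1,1,1,1,1]}' 60
cat > st.py <<'E'
from h import *
from bench import robot
def rel(target,off=(0,0,.0606)):
    s=robot.read_state(); R=s["tool_rot"]; e=s["eef_pos"]; p=e+R@np.array(off)
    D=np.array(target)-p
    print("clock",round(s["clock"],2),"tcp",e.round(4),"tip",p.round(4),"tool D",(R.T@D).round(4),"toolx",np.degrees(np.arctan2(R[1,0],R[0,0])).round(2),"z",R[:,2].round(3),"F",s["wrist_force"].round(1),"T",s["ft_torque"].round(2),"w",s["grip_width"].round(4))
E
python3 - <<'E'
from st import *
rel((.5211,-.0778,.062))
snap("wrist","w5",(220,130,420,300),4)
snap("side","d5",(270,110,410,260),4)
snap("scene","s5",(220,170,380,280),4)
E
```

```text
clock: 6.65
eef_pos: [0.5235, -0.0791, 0.1413]
tool_rot: [[0.601, 0.798, -0.033], [0.799, -0.602, 0.004], [-0.017, -0.028, -0.999]]
wrist_force: [0.8, 0.0, -0.8]
grip_width: 0.0172Traceback (most recent call last):
  File "<stdin>", line 2, in <module>
  File "st.py", line 6, in rel
    print("clock",round(s["clock"],2),"tcp",e.round(4),"tip",p.round(4),"tool D",(R.T@D).round(4),"toolx",np.degrees(np.arctan2(R[1,0],R[0,0])).round(2),"z",R[:,2].round(3),"F",s["wrist_force"].round(1),"T",s["ft_torque"].round(2),"w",s["grip_width"].round(4))
                                                                                                                                                                                                                                           ^^^^^^^^^^^^^^^^^^^^^
AttributeError: 'float' object has no attribute 'round'
```

```bash
sed -i 's/s\["grip_width"\].round(4)/round(float(s["grip_width"]),4)/' st.py
python3 - <<'E'
from st import *
rel((.5211,-.0778,.062))
snap("wrist","w5",(220,130,420,300),4)
snap("side","d5",(270,110,410,260),4)
E
```

```text
clock 6.65 tcp [ 0.5235 -0.0791  0.1413] tip [ 0.5215 -0.0789  0.0808] tool D [ 0.0009 -0.0004  0.0188] toolx 53.02 z [-0.033  0.004 -0.999] F [ 0.8  0.  -0.8] T [-0.02 -0.03  0.01] w 0.0172
```

View pics/w5.png

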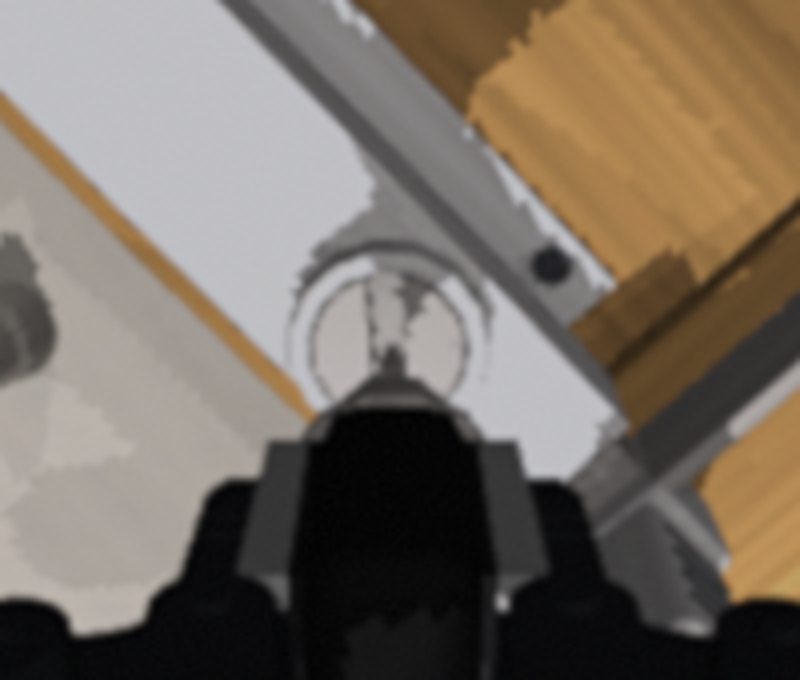

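View pics/d5.png

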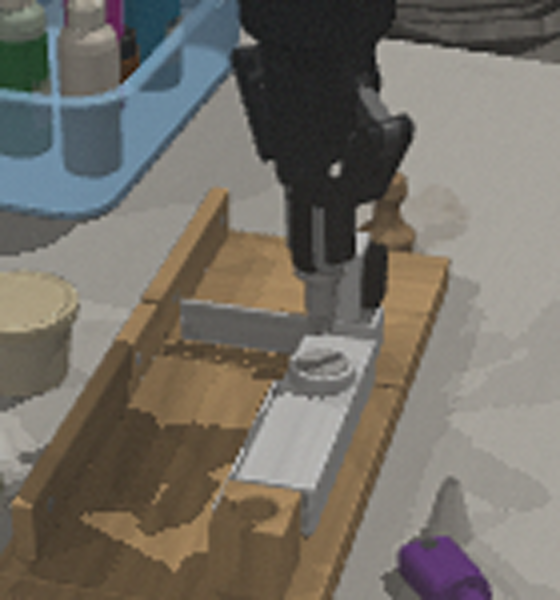

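The slot (crop x 370–405 at its far end) is in line with the blade (392). Going down slowly.

```bash
python3 -m handwheel '{"translation": [[0.001,0,0.002],[0,0,0.004],[0,0,0.004],[0,0,0.004],[0,0,0.003],[0,0,0.002],[0,0,0.002],[0,0,0.001],[0,0,0],[0,0,0]], "yaw": [0,0,0,0,0,0,0,0,0,0], "jaw": [1,1,1,1,1,1,1,1,1,1]}' 60
python3 - <<'E'
from st import *
rel((.5211,-.0778,.056))
snap("wrist","w6",(220,130,420,300),4)
snap("side","d6",(290,130,390,240),5)
E
```

```text
clock: 8.0
eef_pos: [0.5232, -0.0779, 0.1175]
tool_rot: [[0.602, 0.798, -0.033], [0.799, -0.602, 0.004], [-0.017, -0.029, -0.999]]
wrist_force: [0.5, -0.6, -0.7]
grip_width: 0.0175
clock 8.0 tcp [ 0.5232 -0.0779  0.1175] tip [ 0.5212 -0.0777  0.057 ] tool D [-0.0001  0.      0.001 ] toolx 53.0 z [-0.033  0.004 -0.999] F [ 0.5 -0.6 -0.7] T [-0.05 -0.   -0.01] w 0.0175
```

View pics/w6.png

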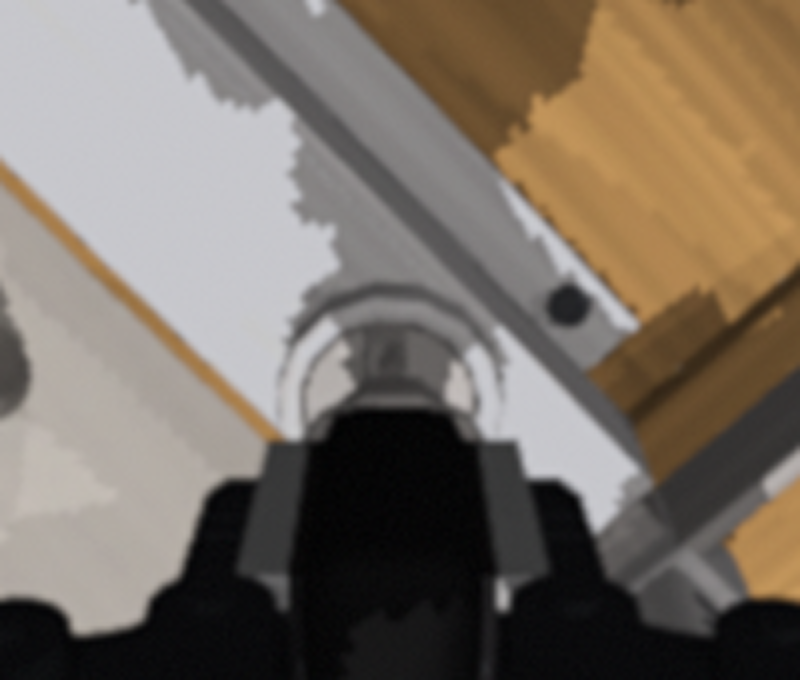

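View pics/d6.png

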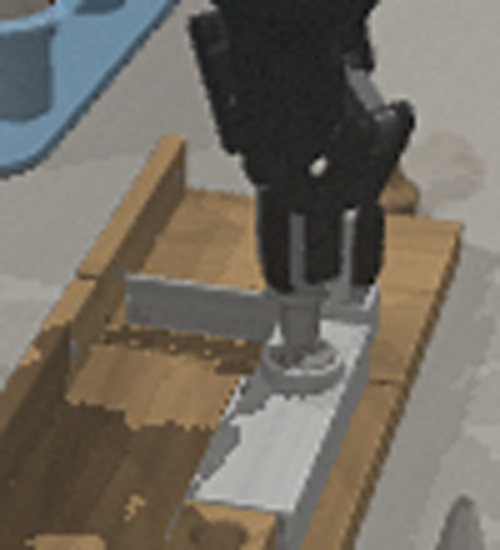

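The tip is at z 57 mm with no axial force, so the blade is in the slot. Turning anticlockwise.

```bash
python3 -m handwheel '{"translation": [[0,0,0],[0,0,0],[0,0,0],[0,0,0],[0,0,0],[0,0,0],[0,0,0],[0,0,0],[0,0,0],[0,0,0]], "yaw": [-0.05,-0.07,-0.07,-0.07,-0.07,-0.07,-0.07,-0.07,0,0], "jaw": [1,1,1,1,1,1,1,1,1,1]}' 80
python3 - <<'E'
from st import *
rel((.5211,-.0778,.057))
E
```

```text
clock: 9.35
eef_pos: [0.5224, -0.0778, 0.118]
tool_rot: [[0.091, 0.995, -0.035], [0.996, -0.091, 0.004], [0.001, -0.035, -0.999]]
wrist_force: [-0.2, 0.4, -1.0]
grip_width: 0.017
clock 9.35 tcp [ 0.5224 -0.0778  0.118 ] tip [ 0.5203 -0.0776  0.0574] tool D [-0.0002  0.0009  0.0004] toolx 84.78 z [-0.035  0.004 -0.999] F [-0.2  0.4 -1. ] T [-0.05  0.03 -0.07] w 0.017
```

```bash
python3 -m handwheel '{"translation": [[0,0.0008,0],[0,0,0],[0,0,0],[0,0,0],[0,0,0],[0,0,0],[0,0,0],[0,0,0],[0,0,0],[0,0,0]], "yaw": [-0.05,-0.08,-0.08,-0.08,-0.08,-0.08,-0.08,-0.08,-0.08,0], "jaw": [1,1,1,1,1,1,1,1,1,1]}' 80
python3 - <<'E'
from st import *
rel((.5211,-.0778,.057))
snap("wrist","w7",(220,130,420,300),4)
snap("side","d7",(290,130,390,240),5)
E
```

```text
clock: 10.6
eef_pos: [0.522, -0.078, 0.1181]
tool_rot: [[-0.573, 0.819, -0.038], [0.819, 0.574, 0.004], [0.025, -0.029, -0.999]]
wrist_force: [0.1, 0.5, -1.4]
grip_width: 0.0165
clock 10.6 tcp [ 0.522  -0.078   0.1181] tip [ 0.5197 -0.0777  0.0575] tool D [-0.0008  0.0011  0.0005] toolx 124.98 z [-0.038  0.004 -0.999] F [ 0.1  0.5 -1.4] T [-0.01 -0.09 -0.06] w 0.0165
```

View pics/w7.png

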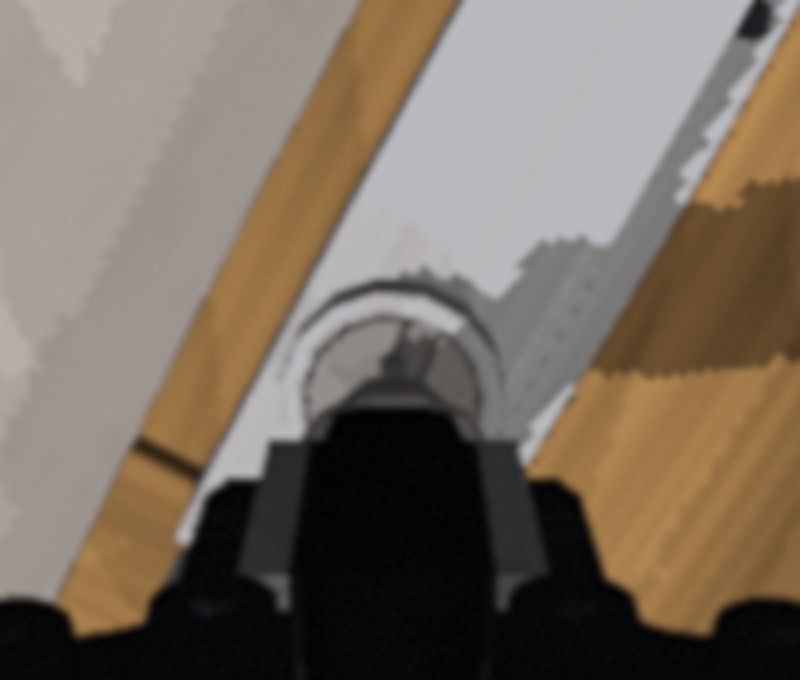

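View pics/d7.png

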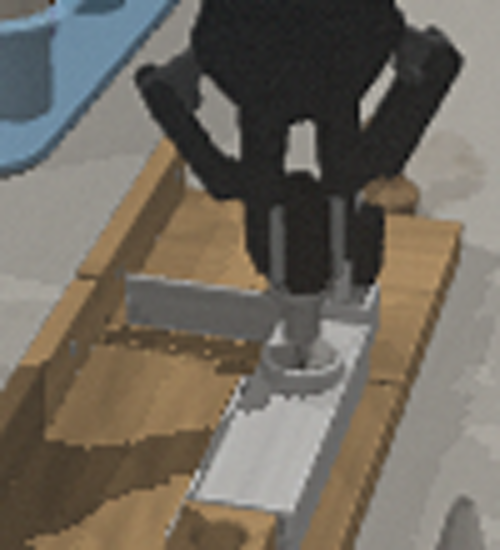

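```bash
python3 -m handwheel '{"translation": [[-0.0006,0.001,0],[0,0,0],[0,0,0],[0,0,0],[0,0,0],[0,0,0],[0,0,0],[0,0,0],[0,0,0],[0,0,0]], "yaw": [-0.05,-0.08,-0.08,-0.08,-0.08,-0.08,-0.07,-0.02,0,0], "jaw": [1,1,1,1,1,1,1,1,1,1]}' 80
python3 - <<'E'
from st import *
rel((.5211,-.0778,.057))
c=snap("wrist","w8",(220,130,420,300),4)
save(c,"w8b",(280,190,360,240),9)
snap("side","d8",(290,130,390,240),5)
E
```

```text
clock: 11.95
eef_pos: [0.522, -0.0782, 0.1182]
tool_rot: [[-0.914, 0.404, -0.041], [0.404, 0.915, 0.004], [0.039, -0.013, -0.999]]
wrist_force: [-0.9, -0.7, -1.8]
grip_width: 0.0171
clock 11.95 tcp [ 0.522  -0.0782  0.1182] tip [ 0.5195 -0.078   0.0576] tool D [-0.0014  0.0009  0.0006] toolx 156.13 z [-0.041  0.004 -0.999] F [-0.9 -0.7 -1.8] T [-0.   -0.02 -0.11] w 0.0171
```

View pics/w8b.png

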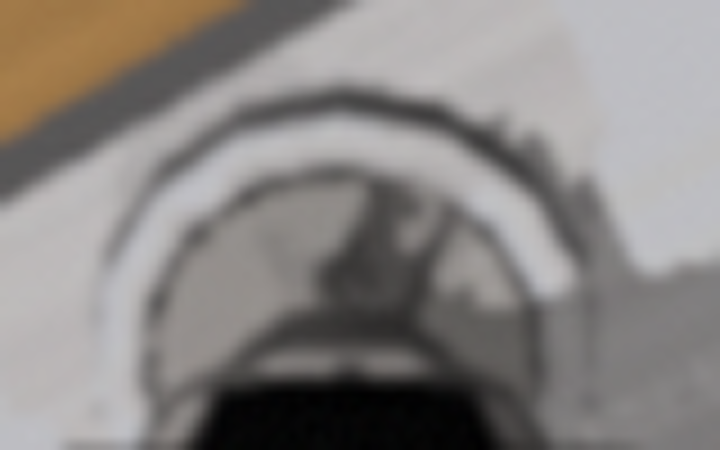

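```bash
python3 - <<'E'
from st import *
c=load("w8"); s=np.array([.5211,-.0778])
for u,v in((375,178),(450,205),(412,190)):
    p=at_z(c,"wrist",(280+u/9,190+v/9),.062)[:2]-s; print(np.hypot(*p),np.degrees(np.arctan2(p[1],p[0])))
# circle check
for u,v in((150,300),(540,300),(345,170)):
    p=at_z(c,"wrist",(280+u/9,190+v/9),.062)[:2]-s; print("c",np.hypot(*p),np.degrees(np.arctan2(p[1],p[0])))
E
```

```text
0.014006915189629715 146.9681990320827
0.014025434027534636 124.32647430471587
0.013831725000345213 135.9479127142937
c 0.014278361794267152 -134.16273577526147
c 0.014628331350335165 86.40036643097697
c 0.014390384171767176 155.43868869615875
```

View pics/w8.png

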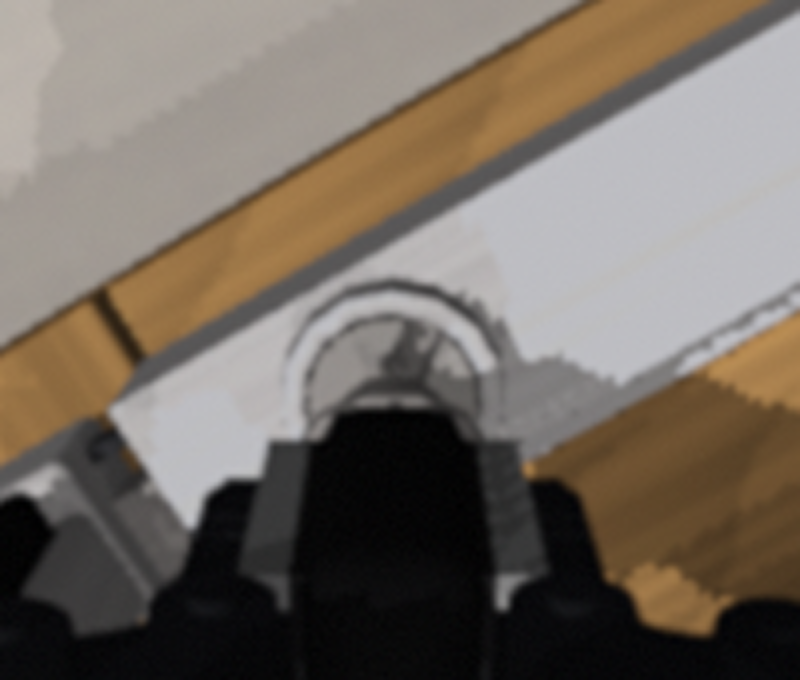

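Slot now at about 136°, against about 55° at the start, so roughly 81° turned. A little more.

```bash
python3 -m handwheel '{"translation": [[0,0,0],[0,0,0],[0,0,0],[0,0,0],[0,0,0],[0,0,0],[0,0,0],[0,0,0],[0,0,0],[0,0,0]], "yaw": [-0.05,-0.05,-0.03,0,0,0,0,0,0,0], "jaw": [1,1,1,1,1,1,1,1,1,1]}' 80
python3 - <<'E'
from st import *
rel((.5211,-.0778,.057))
c=snap("wrist","w9",(280,190,360,240),9)
E
```

```text
clock: 13.3
eef_pos: [0.5219, -0.0783, 0.1181]
tool_rot: [[-0.959, 0.28, -0.041], [0.281, 0.96, 0.003], [0.041, -0.008, -0.999]]
wrist_force: [-0.2, -0.1, -0.8]
grip_width: 0.017
clock 13.3 tcp [ 0.5219 -0.0783  0.1181] tip [ 0.5194 -0.0781  0.0576] tool D [-0.0015  0.0008  0.0005] toolx 163.69 z [-0.041  0.003 -0.999] F [-0.2 -0.1 -0.8] T [-0.03 -0.03 -0.16] w 0.017
```

View pics/w9.png

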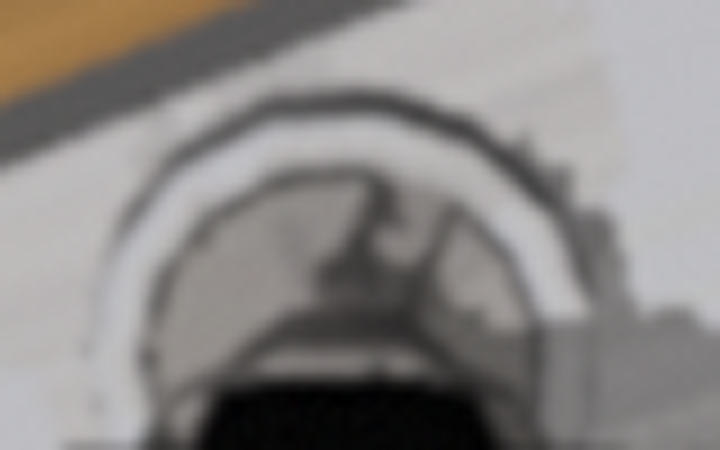

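The slot is now at about 143°, roughly 88° of turn. I back the key off within the slot's slack, then lift.

```bash
python3 -m handwheel '{"translation": [[0,0,0],[0,0,0],[0,0,0],[0,0,0],[-0.0007,0.0005,-0.004],[0,0,-0.008],[0,0,-0.012],[0,0,-0.008],[0,0,-0.002],[0,0,0]], "yaw": [0.07,0.1,0.1,0.02,0,0,0,0,0,0], "jaw": [1,1,1,1,1,1,1,1,1,1]}' 80
python3 - <<'E'
from st import *
rel((.5211,-.0778,.057))
snap("wrist","w10",(220,130,420,300),4)
E
```

```text
clock: 14.6
eef_pos: [0.5253, -0.0783, 0.1561]
tool_rot: [[-0.837, 0.546, -0.038], [0.547, 0.837, 0.003], [0.033, -0.018, -0.999]]
wrist_force: [-0.7, 0.5, -0.3]
grip_width: 0.0167
clock 14.6 tcp [ 0.5253 -0.0783  0.1561] tip [ 0.523  -0.0781  0.0956] tool D [ 0.0005 -0.0001  0.0386] toolx 146.84 z [-0.038  0.003 -0.999] F [-0.7  0.5 -0.3] T [ 0.05 -0.03  0.02] w 0.0167
```

View pics/w10.png

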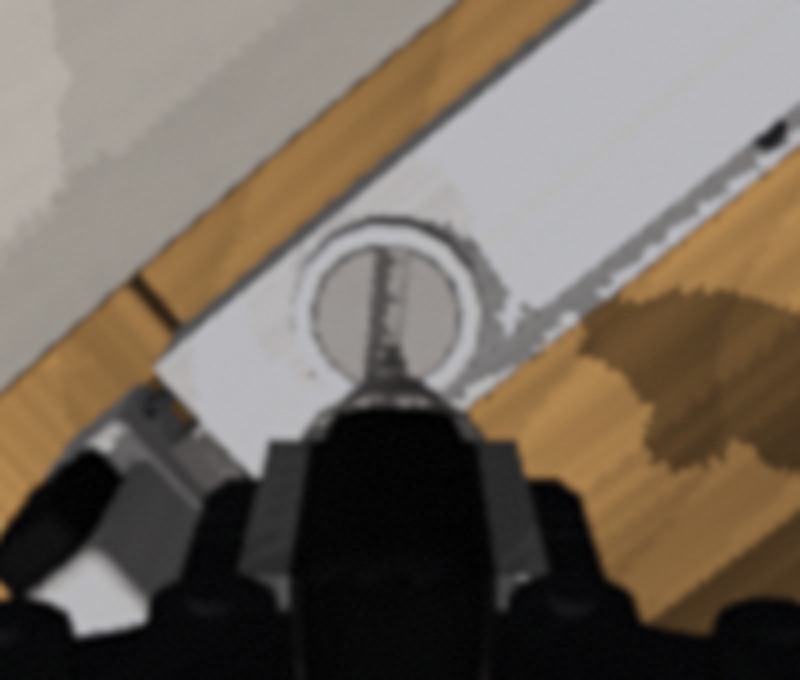

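```bash
python3 - <<'E'
from st import *
c=load("w10"); f=lambda u,v:at_z(c,"wrist",(220+u/4,130+v/4),.062)
s=f(388,316); print("centre",s)
for a,b in [((375,250),(365,370)),((410,252),(408,360)),((391,250),(386,366))]:
    d=f(*a)-f(*b); print(np.degrees(np.arctan2(d[1],d[0])))
print("to above hole:"); rel((.5055,.0585,.085))
E
```

```text
centre [ 0.52063863 -0.07725018  0.062     ]
141.987818683657
146.02206932627337
144.42180443450803
to above hole:
clock 14.65 tcp [ 0.5252 -0.0783  0.156 ] tip [ 0.5229 -0.0781  0.0954] tool D [0.0889 0.1051 0.0115] toolx 146.84 z [-0.038  0.003 -0.999] F [-0.8 -0.5 -1.7] T [-0.03 -0.04  0.04] w 0.0171
```

The slot reads 144° after lifting, about 89° turned in total. That is the quarter turn. Now back to the hole.

```bash
python3 -m handwheel '{"translation": [[0.006,0.007,0],[0.014,0.017,0],[0.014,0.017,0],[0.014,0.017,0],[0.014,0.017,0],[0.013,0.015,0],[0.007,0.008,0],[0.003,0.003,0],[0,0,0],[0,0,0]], "yaw": [0,0,0,0,0,0,0,0,0,0], "jaw": [1,1,1,1,1,1,1,1,1,1]}' 60
python3 - <<'E'
from st import *
rel((.5055,.0585,.085))
E
```

```text
clock: 15.9
eef_pos: [0.5058, 0.0595, 0.1535]
tool_rot: [[-0.836, 0.546, -0.046], [0.547, 0.837, 0.005], [0.041, -0.021, -0.999]]
wrist_force: [-0.2, 0.1, -1.1]
grip_width: 0.0173
clock 15.9 tcp [0.5058 0.0595 0.1535] tip [0.5031 0.0598 0.093 ] tool D [-0.0031  0.0004  0.0078] toolx 146.84 z [-0.046  0.005 -0.999] F [-0.2  0.1 -1.1] T [ 0.02  0.03 -0.01] w 0.0173
```

```bash
python3 -m handwheel '{"translation": [[-0.003,0,0],[0,0,0],[0,0,0],[0,0,0],[0,0,0],[0,0,0],[0,0,0],[0,0,0],[0,0,0],[0,0,0]], "yaw": [0.06,0.1,0.1,0.1,0.1,0.1,0.1,0.1,0.06,0], "jaw": [1,1,1,1,1,1,1,1,1,1]}' 60
python3 - <<'E'
from st import *
rel((.5055,.0585,.064))
c=snap("wrist","w11",(220,130,420,300),4)
snap("side","d11",(270,120,410,280),4)
E
```

```text
clock: 17.15
eef_pos: [0.5099, 0.051, 0.1533]
tool_rot: [[-0.134, 0.99, -0.045], [0.991, 0.134, 0.003], [0.009, -0.044, -0.999]]
wrist_force: [-0.0, 0.6, -1.2]
grip_width: 0.0172
clock 17.15 tcp [0.5099 0.051  0.1533] tip [0.5071 0.0512 0.0928] tool D [0.0072 0.0007 0.0288] toolx 97.71 z [-0.045  0.003 -0.999] F [-0.   0.6 -1.2] T [-0.04 -0.01  0.06] w 0.0172
```

View pics/w11.png

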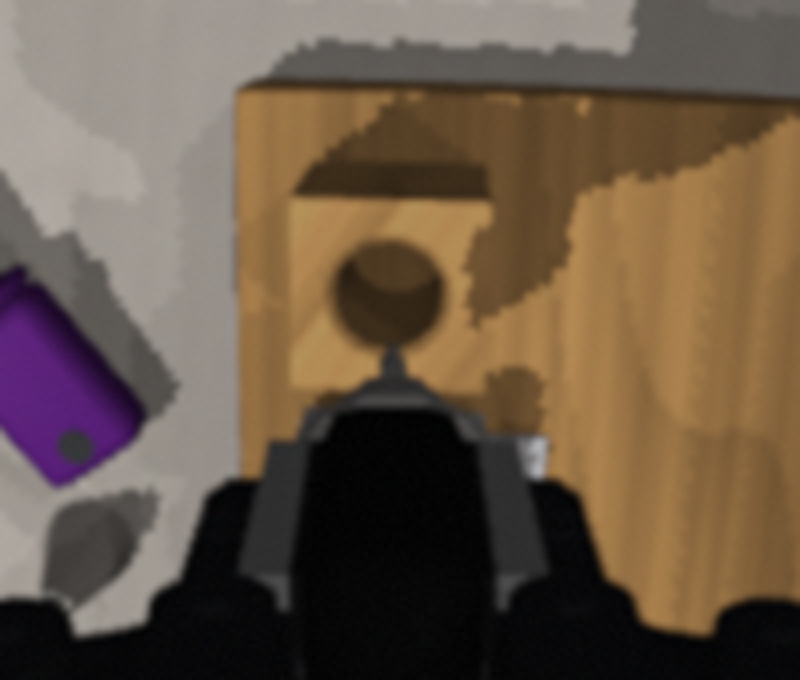

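View pics/d11.png

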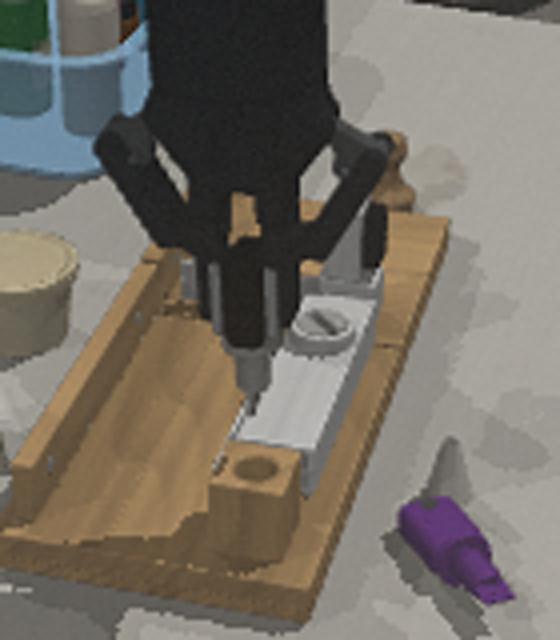

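```bash
python3 - <<'E'
from st import *
c=load("w11"); f=lambda u,v:at_z(c,"wrist",(220+u/4,130+v/4),.064)
h=f(388,294); print(h, np.linalg.norm(f(333,294)-f(443,294)))
print("tip far edge seen",at_z(c,"wrist",(220+391/4,130+347/4),.093))
rel((h[0],h[1],.064)); rel((.5055,.0585,.064))
E
```

```text
[0.50458898 0.05862815 0.064     ] 0.019936010067639797
tip far edge seen [0.50644342 0.05845061 0.093     ]
clock 17.25 tcp [0.5098 0.0511 0.1533] tip [0.5071 0.0513 0.0928] tool D [ 0.0073 -0.0002  0.0289] toolx 97.74 z [-0.045  0.003 -0.999] F [-0.2 -1.1 -0.5] T [0.06 0.03 0.06] w 0.0169
clock 17.25 tcp [0.5098 0.0511 0.1533] tip [0.5071 0.0513 0.0928] tool D [0.0071 0.0007 0.0288] toolx 97.74 z [-0.045  0.003 -0.999] F [-0.2 -1.1 -0.5] T [0.06 0.03 0.06] w 0.0169
```

```bash
python3 -m handwheel '{"translation": [[0.003,0.0008,0],[0.003,0,0],[0.001,0,0.003],[0,0,0.005],[0,0,0.005],[0,0,0.005],[0,0,0.003],[0,0,0],[0,0,0],[0,0,0]], "yaw": [0,0,0,0,0,0,0,0,0,0], "jaw": [1,1,1,1,1,1,1,1,1,1]}' 60
python3 - <<'E'
from st import *
rel((.5056,.0586,.064))
c=snap("wrist","w12",(260,160,380,250),6)
E
```

```text
clock: 18.5
eef_pos: [0.5084, 0.0586, 0.1304]
tool_rot: [[-0.136, 0.99, -0.046], [0.991, 0.136, 0.003], [0.009, -0.045, -0.999]]
wrist_force: [0.4, 0.1, -1.1]
grip_width: 0.0172
clock 18.5 tcp [0.5084 0.0586 0.1304] tip [0.5056 0.0588 0.0699] tool D [-0.0003  0.0002  0.0059] toolx 97.8 z [-0.046  0.003 -0.999] F [ 0.4  0.1 -1.1] T [-0.    0.02  0.01] w 0.0172
```

View pics/w12.png

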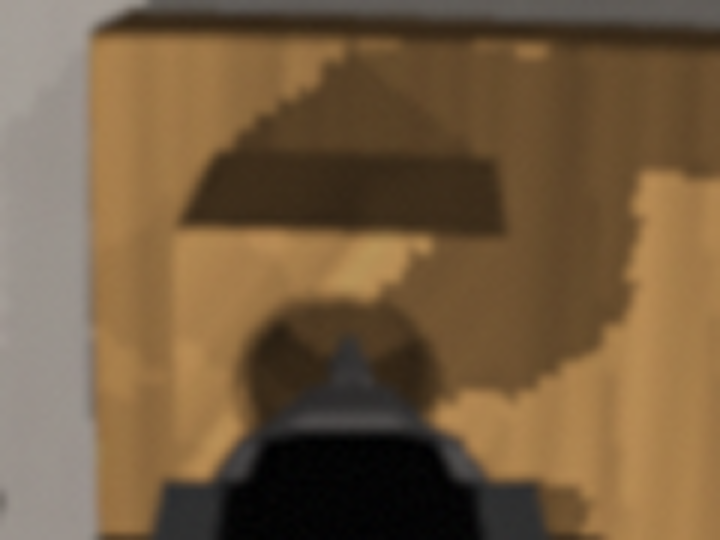

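Hole spans crop 245–440 and the tip is at 349, which is the 0.7 mm bias I wanted for the tilt. Inserting.

```bash
python3 -m handwheel '{"translation": [[0,0,0.003],[0,0,0.005],[0,0,0.005],[0,0,0.005],[0,0,0.005],[0,0,0.005],[0,0,0.004],[0,0,0.002],[0,0,0],[0,0,0]], "yaw": [0,0,0,0,0,0,0,0,0,0], "jaw": [1,1,1,1,1,1,1,1,1,1]}' 60
python3 - <<'E'
from st import *
rel((.5047,.0586,.028))
E
```

```text
clock: 19.8
eef_pos: [0.5067, 0.0588, 0.0939]
tool_rot: [[-0.136, 0.99, -0.046], [0.991, 0.136, 0.003], [0.009, -0.045, -0.999]]
wrist_force: [0.3, -0.3, -1.1]
grip_width: 0.0172
clock 19.8 tcp [0.5067 0.0588 0.0939] tip [0.5039 0.0589 0.0334] tool D [-0.0005  0.001   0.0054] toolx 97.8 z [-0.046  0.003 -0.999] F [ 0.3 -0.3 -1.1] T [-0.02 -0.    0.03] w 0.0172
```

```bash
python3 -m handwheel '{"translation": [[0,0.0006,0.001],[0,0,0.002],[0,0,0.0015],[0,0,0.0005],[0,0,0],[0,0,0],[0,0,0],[0,0,0],[0,0,0],[0,0,0]], "yaw": [0,0,0,0,0,0,0,0,0,0], "jaw": [1,1,1,1,1,0.3,0.1,0,0,0]}' 60
python3 - <<'E'
from st import *
rel((.5047,.0586,.028))
snap("wrist","w13",(240,150,400,310),3.5)
snap("side","d13",(270,120,410,280),4)
E
```

```text
clock: 21.05
eef_pos: [0.5078, 0.0588, 0.0897]
tool_rot: [[-0.136, 0.99, -0.044], [0.991, 0.136, 0.003], [0.009, -0.043, -0.999]]
wrist_force: [0.0, -0.5, -0.9]
grip_width: 0.0424
clock 21.05 tcp [0.5078 0.0588 0.0897] tip [0.5052 0.059  0.0292] tool D [-0.0004 -0.0005  0.0012] toolx 97.8 z [-0.044  0.003 -0.999] F [ 0.  -0.5 -0.9] T [ 0.02 -0.05 -0.02] w 0.0424
```

View pics/w13.png

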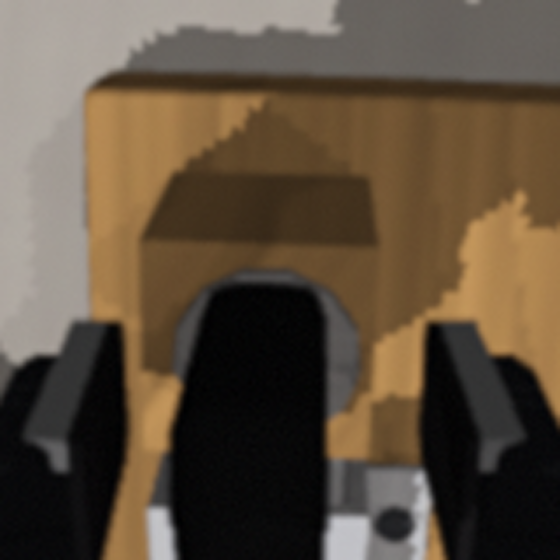

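View pics/d13.png

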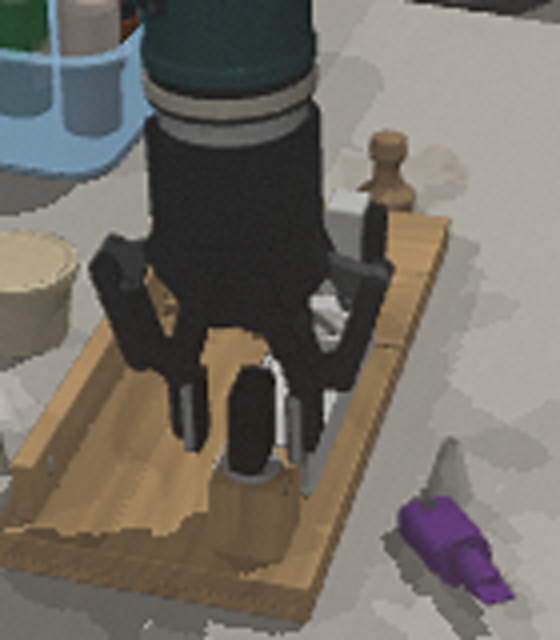

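The key is seated, with its flange on the block. I lift, and work out the stop grip's position from the first wrist picture.

```bash
python3 -m handwheel '{"translation": [[0,0,-0.01],[0,0,-0.015],[0,0,-0.015],[0,0,-0.015],[0,0,-0.012],[0,0,-0.006],[0,0,0],[0,0,0],[0,0,0],[0,0,0]], "yaw": [0,0,0,0,0,0,0,0,-0.02,0], "jaw": [0,0,0,0,0,0,0,0,0,0]}' 60
python3 - <<'E'
from st import *
c=load("wrist0"); p=np.load("board.npy"); a=p[2]; R=np.array([[np.cos(a),-np.sin(a)],[np.sin(a),np.cos(a)]])
P=[]
for u,v in((247,418),(325,412),(328,478),(262,485)):
    w=at_z(c,"wrist",(230+u/4,210+v/4),.099); P.append(w); print(w[:2].round(4),(R.T@(w[:2]-p[:2])).round(4))
m=np.mean(P,0); print("block top centre",m)
print("button top-left: ",R.T@(at_z(c,"wrist",(230+218/4,210+425/4),.097)[:2]-p[:2]))
# grip centre incl. button: shift -y by 4.75mm
g=m[:2]+R@[0,-.00475]; print("grip",g)
rel((g[0],g[1],.150),(0,0,0))
snap("wrist","w14")
snap("side","d14",(270,100,410,260),4)
snap("scene","s14",(200,160,420,300),3.6)
E
```

```text
clock: 22.4
eef_pos: [0.5113, 0.0586, 0.1683]
tool_rot: [[-0.157, 0.987, -0.043], [0.988, 0.157, 0.003], [0.01, -0.042, -0.999]]
wrist_force: [-0.4, -0.4, -0.5]
grip_width: 0.0426
[ 0.5212 -0.1355] [ 0.0422 -0.0517]
[ 0.5424 -0.1331] [ 0.0422 -0.0303]
[ 0.543  -0.1568] [ 0.0658 -0.0324]
[ 0.5244 -0.1597] [ 0.0666 -0.0512]
block top centre [ 0.53278164 -0.14626834  0.099     ]
button top-left:  [ 0.04548534 -0.06041597]
grip [ 0.5280619  -0.14680371]
clock 22.4 tcp [0.5113 0.0586 0.1683] tip [0.5113 0.0586 0.1683] tool D [-0.2057 -0.015   0.017 ] toolx 99.03 z [-0.043  0.003 -0.999] F [-0.4 -0.4 -0.5] T [-0.02 -0.05  0.02] w 0.0426
```

View pics/s14.png

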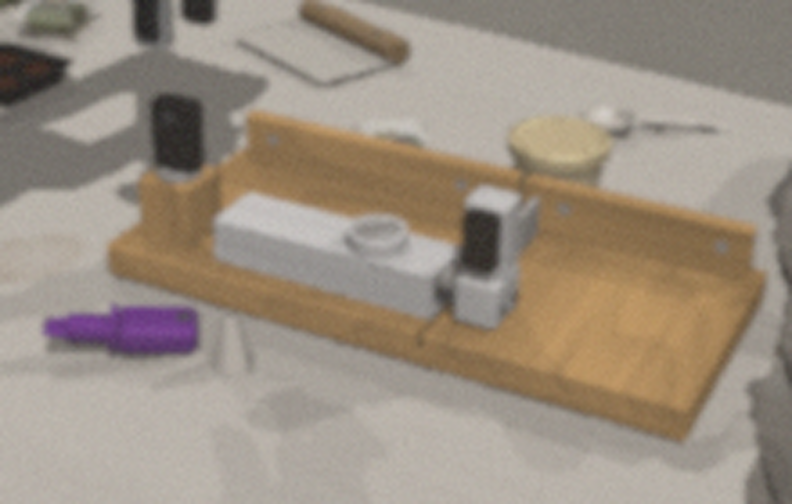

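View pics/w14.png

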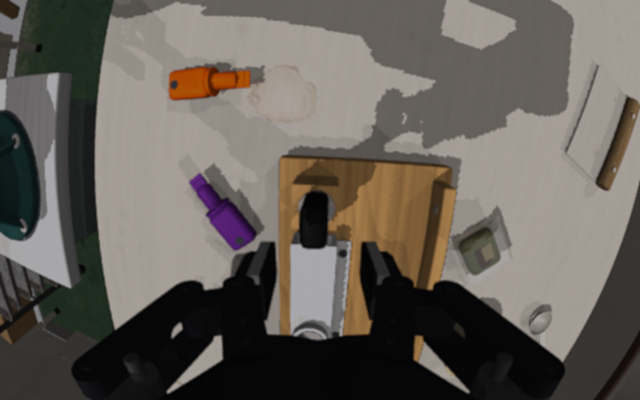

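The scene picture shows the key upright in its block (crop 178,140) and the grip at (490,240). The grip is at board (54, -45.5) mm, in line as described. Moving above it.

```bash
python3 -m handwheel '{"translation": [[-0.01,-0.001,0],[-0.024,-0.002,0],[-0.024,-0.002,0],[-0.024,-0.002,0],[-0.024,-0.002,0],[-0.024,-0.002,0],[-0.024,-0.002,0],[-0.024,-0.002,0],[-0.012,0,0],[-0.004,0,0]], "yaw": [0,0,0,0,0,0,0,0,0,0.04], "jaw": [-0.2,-0.2,-0.2,-0.2,-0.2,-0.2,-0.2,-0.2,-0.2,-0.2]}' 60
python3 - <<'E'
from st import *
rel((.528,-.1465,.078),(0,0,0))
c=snap("wrist","w15")
E
```

```text
clock: 23.8
eef_pos: [0.5269, -0.1464, 0.1674]
tool_rot: [[-0.113, 0.993, -0.043], [0.994, 0.114, 0.001], [0.006, -0.042, -0.999]]
wrist_force: [-0.6, 0.1, 0.1]
grip_width: 0.0511
clock 23.8 tcp [ 0.5269 -0.1464  0.1674] tip [ 0.5269 -0.1464  0.1674] tool D [-0.0008  0.0049  0.0893] toolx 96.51 z [-0.043  0.001 -0.999] F [-0.6  0.1  0.1] T [-0.01  0.    0.01] w 0.0511
```

View pics/w15.png

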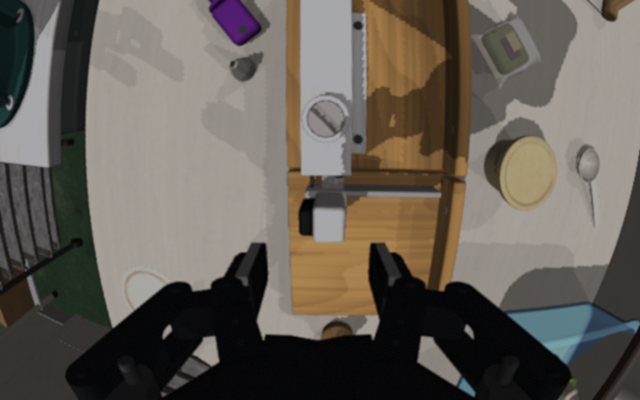

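```bash
python3 - <<'E'
from st import *
c=load("w15"); save(c,"w15a",(280,160,400,260),6)
E
```

```text
(no output)
```

View pics/w15a.png

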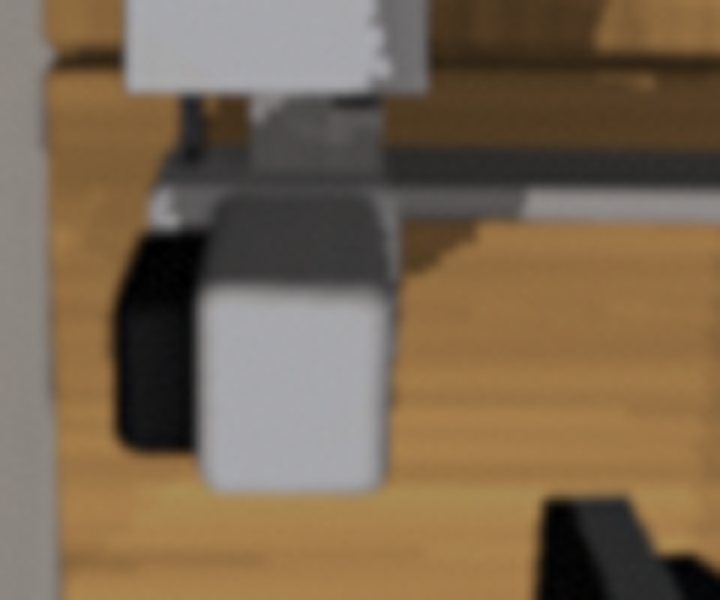

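```bash
python3 - <<'E'
from st import *
c=load("w15"); p=np.load("board.npy"); a=p[2]; R=np.array([[np.cos(a),-np.sin(a)],[np.sin(a),np.cos(a)]])
f=lambda u,v,z:at_z(c,"wrist",(280+u/6,160+v/6),z)
P=[f(u,v,.099) for u,v in((198,290),(390,290),(383,492),(208,492))]
for w in P: print(w[:2].round(4),(R.T@(w[:2]-p[:2])).round(4))
m=np.mean(P,0); g=m[:2]+R@[0,-.00475]; print("grip",g, R.T@(g-p[:2]))
M=[f(u,v,.052) for u,v in((125,95),(428,95))]
for w in M: print("sleeve mouth corner",w,(R.T@(w[:2]-p[:2])).round(4))
rel((g[0],g[1],.078),(0,0,0))
print("stamp",at_z(c,"wrist",(337,325),.055))
E
```

```text
[ 0.52   -0.1364] [ 0.043 -0.053]
[ 0.5408 -0.1338] [ 0.0427 -0.032 ]
[ 0.5434 -0.1576] [ 0.0667 -0.0321]
[ 0.5237 -0.1601] [ 0.067 -0.052]
grip [ 0.52723543 -0.14750181] [ 0.05482863 -0.04705105]
sleeve mouth corner [ 0.50632299 -0.12539621  0.052     ] [ 0.0305 -0.0653]
sleeve mouth corner [ 0.54613265 -0.12048076  0.052     ] [ 0.0301 -0.0252]
clock 23.85 tcp [ 0.5269 -0.1466  0.1674] tip [ 0.5269 -0.1466  0.1674] tool D [-0.0014  0.004   0.0893] toolx 96.45 z [-0.043  0.    -0.999] F [ 0.4  0.2 -0.2] T [0.01 0.03 0.07] w 0.0511
stamp [ 0.55431776 -0.26379362  0.055     ]
```

```bash
python3 -m handwheel '{"translation": [[-0.001,0.004,0.005],[0,0.003,0.012],[0,0,0.014],[0,0,0.014],[0,0,0.014],[0,0,0.012],[0,0,0.008],[0,0,0.003],[0,0,0],[0,0,0]], "yaw": [0,0,0,0,0,0,0,0,0,0], "jaw": [-0.2,-0.2,-0.2,-0.2,-0.2,-0.2,-0.2,-0.2,-0.2,-0.2]}' 40
python3 - <<'E'
from st import *
p=np.load("board.npy"); a=p[2]
rel((.5275+.003*.9936,-.147+.003*.113,.078),(0,0,0))
c=snap("wrist","w16",(240,150,400,310),3.5)
snap("side","d16",(270,80,410,240),4)
snap("scene","s16",(260,130,420,290),3.6)
E
```

```text
clock: 25.1
eef_pos: [0.53, -0.1441, 0.0782]
tool_rot: [[-0.115, 0.992, -0.045], [0.993, 0.115, 0.002], [0.007, -0.044, -0.999]]
wrist_force: [-0.1, -0.1, 0.3]
grip_width: 0.0516
clock 25.1 tcp [ 0.53   -0.1441  0.0782] tip [ 0.53   -0.1441  0.0782] tool D [-0.0026  0.0001  0.0002] toolx 96.62 z [-0.045  0.002 -0.999] F [-0.1 -0.1  0.3] T [ 0.02 -0.06 -0.02] w 0.0516
```

View pics/w16.png

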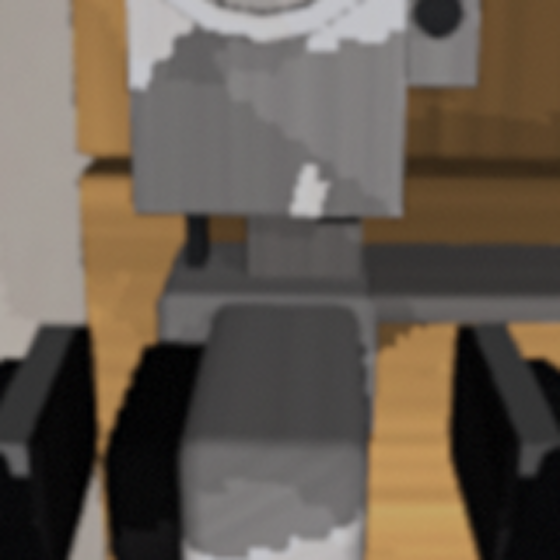

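View pics/d16.png

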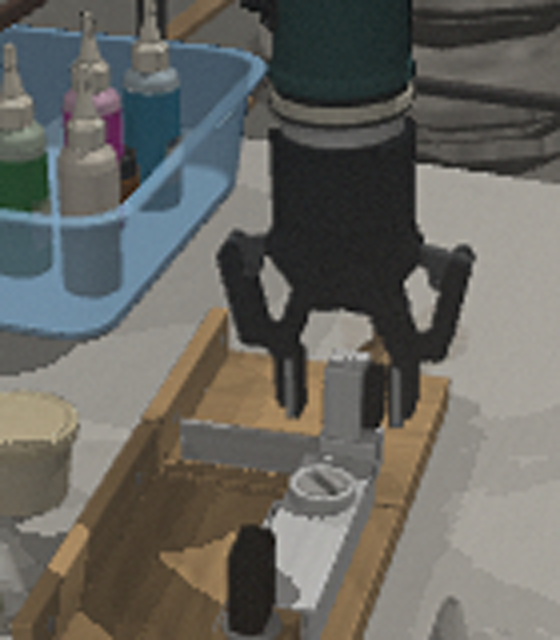

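View pics/s16.png

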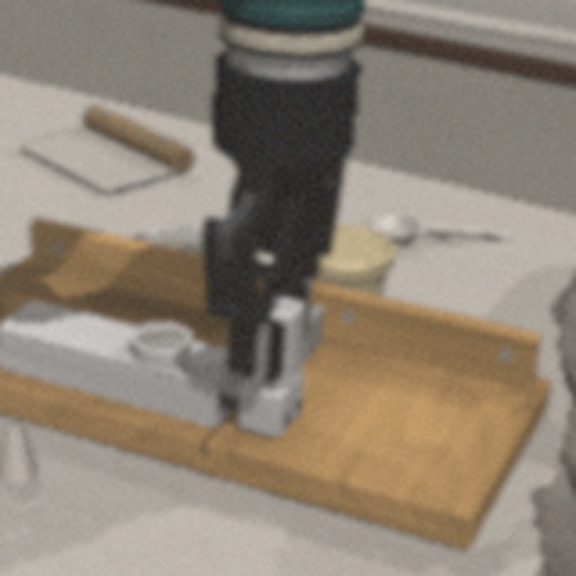

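```bash
python3 -m handwheel '{"translation": [[-0.0025,-0.001,0],[0,0,0],[0,0,0],[0,0,0],[0,0,0],[0,0,0],[0,0,0],[0,0,0],[0,0,0],[0,0,0]], "yaw": [0,0,0,0,0,0,0,0,0,0], "jaw": [-0.2,-0.2,1,1,1,1,1,1,1,1]}' 40
python3 - <<'E'
from st import *
rel((.5275+.003*.9936,-.147+.003*.113,.078),(0,0,0))
c=snap("wrist","w17",(240,150,400,310),3.5)
E
```

```text
clock: 26.5
eef_pos: [0.5302, -0.1471, 0.0798]
tool_rot: [[-0.115, 0.992, -0.042], [0.993, 0.116, 0.001], [0.006, -0.041, -0.999]]
wrist_force: [-1.1, -0.1, 1.9]
grip_width: 0.0236
clock 26.5 tcp [ 0.5302 -0.1471  0.0798] tip [ 0.5302 -0.1471  0.0798] tool D [0.0004 0.0004 0.0018] toolx 96.63 z [-0.042  0.001 -0.999] F [-1.1 -0.1  1.9] T [-0.02 -0.3   0.12] w 0.0236
```

View pics/w17.png

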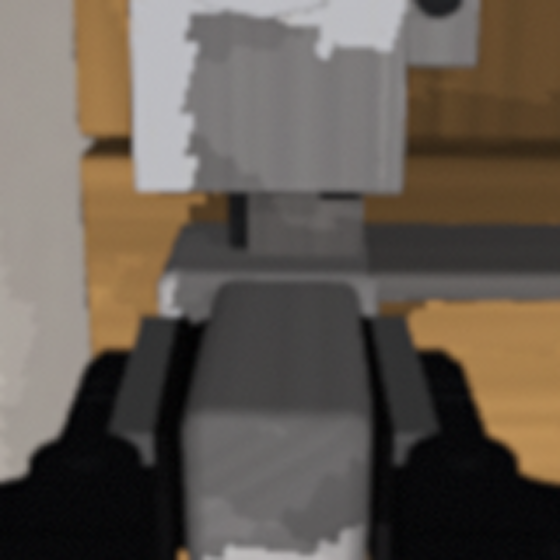

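The opening reads 23.6 mm, matching the squeezed 25.5 mm with the same small under-reading as on the key, so the button is right in. Drawing the arm out.

```bash
python3 -m handwheel '{"translation": [[-0.003,0,0],[-0.007,0,0],[-0.007,0,0],[-0.007,0,0],[-0.007,0,0],[-0.007,0,0],[-0.007,0,0],[-0.005,0,0],[-0.002,0,0],[0,0,0]], "yaw": [0,0,0,0,0,0,0,0,0,0], "jaw": [1,1,1,1,1,1,1,1,1,1]}' 40
python3 - <<'E'
from st import *
s=np.array([.5302,-.1471]); e=robot.read_state()["eef_pos"]; d=np.array([.1127,-.9936]); n=np.array([.9936,.1127])
print("drawn",(e[:2]-s)@d,"lateral",(e[:2]-s)@n); rel((0,0,0),(0,0,0))
c=snap("wrist","w18"); save(c,"w18a",(260,80,360,250),3.5)
snap("side","d18",(270,80,410,240),4)
E
```

```text
clock: 27.8
eef_pos: [0.5367, -0.2024, 0.0798]
tool_rot: [[-0.115, 0.993, -0.041], [0.993, 0.115, 0.002], [0.007, -0.041, -0.999]]
wrist_force: [-0.8, 1.0, 1.7]
grip_width: 0.0241
drawn 0.05570753018188305 lateral 0.00021383346125145898
clock 27.8 tcp [ 0.5367 -0.2024  0.0798] tip [ 0.5367 -0.2024  0.0798] tool D [ 0.2622 -0.5061  0.1024] toolx 96.6 z [-0.041  0.002 -0.999] F [-0.8  1.   1.7] T [ 0.2  -0.29  0.1 ] w 0.0241
```

View pics/w18a.png

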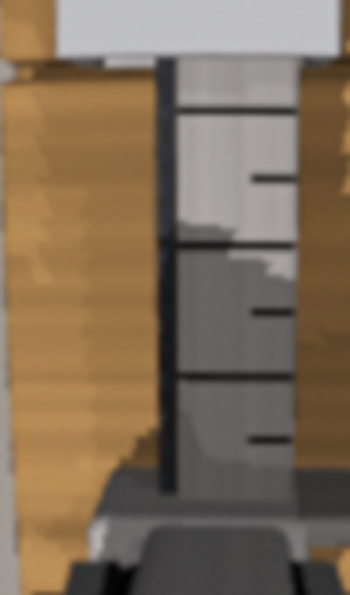

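```bash
python3 - <<'E'
from st import *
c=load("w18"); p=np.load("board.npy"); a=p[2]; R=np.array([[np.cos(a),-np.sin(a)],[np.sin(a),np.cos(a)]])
o,_=cam_ray(c,"wrist",(300,200)); print("cam",o, "in board",R.T@(o[:2]-p[:2]))
f=lambda u,v,z:at_z(c,"wrist",(260+u/3.5,80+v/3.5),z)
b=lambda w:(R.T@(w[:2]-p[:2])).round(4)
print("sleeve top edge corners",b(f(57,57,.052)),b(f(340,55,.052)))
for z in(.036,.040,.044,.048):
    print(z,[b(f(236,v,z)) for v in(110,179,244,312,376,438)], "edge",b(f(236,57,z)), "barwidth",np.linalg.norm(f(176,110,z)-f(296,110,z)))
for z in (.024,.040): print(proj(c,"wrist",[*(p[:2]+R@[.030,-.045]),z]))
s=b(f(60,72,.024)); print("kerf",s)
save(c,"w18b",(265,80,355,130),8)
E
```

```text
cam [ 0.53389206 -0.13207059  0.2055773 ] in board [ 0.040246  -0.0386976]
sleeve top edge corners [ 0.0299 -0.0654] [ 0.0297 -0.0257]
0.036 [array([ 0.0375, -0.0403]), array([ 0.0483, -0.0402]), array([ 0.0585, -0.0402]), array([ 0.0693, -0.0401]), array([ 0.0798, -0.04  ]), array([ 0.0901, -0.0399])] edge [ 0.0291 -0.0403] barwidth 0.018531059821315626
0.04 [array([ 0.0375, -0.0403]), array([ 0.0481, -0.0402]), array([ 0.0581, -0.0401]), array([ 0.0686, -0.0401]), array([ 0.0788, -0.04  ]), array([ 0.089 , -0.0399])] edge [ 0.0294 -0.0403] barwidth 0.01809394801830233
0.044 [array([ 0.0376, -0.0402]), array([ 0.0479, -0.0402]), array([ 0.0576, -0.0401]), array([ 0.068, -0.04 ]), array([ 0.0779, -0.0399]), array([ 0.0878, -0.0398])] edge [ 0.0297 -0.0403] barwidth 0.017656836215289042
0.048 [array([ 0.0377, -0.0402]), array([ 0.0477, -0.0401]), array([ 0.0572, -0.0401]), array([ 0.0673, -0.04  ]), array([ 0.077 , -0.0399]), array([ 0.0866, -0.0398])] edge [ 0.0299 -0.0402] barwidth 0.017219724412275754
(np.float64(319.529963036076), np.float64(99.037820074835))
(np.float64(318.47843729877656), np.float64(97.35569435746706))
kerf [ 0.0306 -0.0697]
```

View pics/w18b.png

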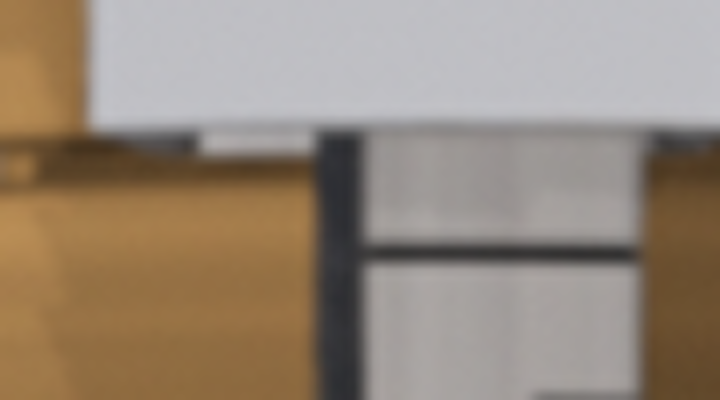

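View pics/d18.png

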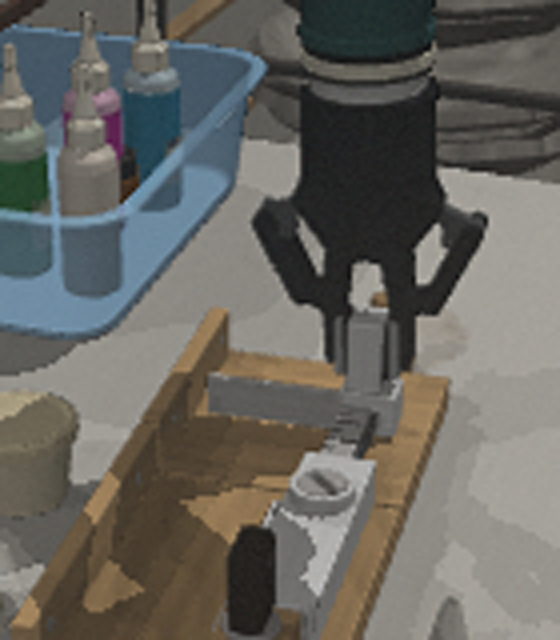

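Counting from the grip, the lines at crop y 438, 376, 312, 244, 179 and 110 are 10 to 60 mm. The third long line (60) is therefore already 7.6 mm outside the mouth. The arm was not home at the start but about 12 mm out: w15a shows the 10 mm line just out of the mouth. I push back gently, button still in.

```bash
python3 -m handwheel '{"translation": [[0.001,0,0],[0.002,0,0],[0.002,0,0],[0.001,0,0],[0.0005,0,0],[0,0,0],[0,0,0],[0,0,0],[0,0,0],[0,0,0]], "yaw": [0,0,0,0,0,0,0,0,0,0], "jaw": [1,1,1,1,1,1,1,1,1,1]}' 40
python3 - <<'E'
from st import *
s=np.array([.5302,-.1471]); e=robot.read_state()["eef_pos"]; d=np.array([.1127,-.9936]); n=np.array([.9936,.1127])
print("drawn",(e[:2]-s)@d,"lateral",(e[:2]-s)@n); rel((0,0,0),(0,0,0))
c=snap("wrist","w19"); save(c,"w19a",(270,80,360,150),8)
E
```

```text
clock: 29.15
eef_pos: [0.5359, -0.1963, 0.0798]
tool_rot: [[-0.115, 0.992, -0.041], [0.993, 0.115, -0.001], [0.004, -0.041, -0.999]]
wrist_force: [-0.7, -1.6, 0.3]
grip_width: 0.0238
drawn 0.04956988369373644 lateral 0.0001553874418442373
clock 29.15 tcp [ 0.5359 -0.1963  0.0798] tip [ 0.5359 -0.1963  0.0798] tool D [ 0.2565 -0.506   0.1015] toolx 96.62 z [-0.041 -0.001 -0.999] F [-0.7 -1.6  0.3] T [-0.01 -0.29  0.03] w 0.0238
```

View pics/w19a.png

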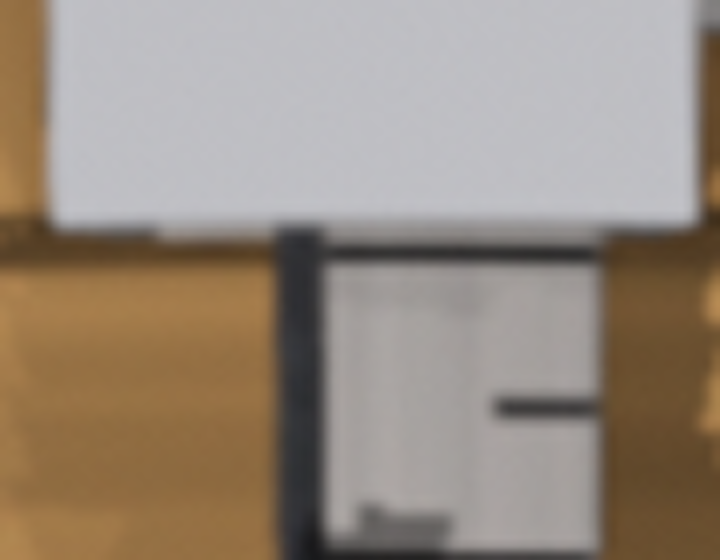

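```bash
python3 - <<'E'
from st import *
c=load("w19"); p=np.load("board.npy"); a=p[2]; R=np.array([[np.cos(a),-np.sin(a)],[np.sin(a),np.cos(a)]])
b=lambda w:(R.T@(w[:2]-p[:2])).round(5)
f=lambda u,v,z:at_z(c,"wrist",(270+u/8,80+v/8),z)
# subpixel profile along a column band on the bar
g=c["img"].mean(2); col=g[100:155,270+430//8-8:270+430//8+8].mean(1)
print(np.round(col).astype(int).tolist())
print("edge z.052",b(f(460,228,.052)),"corners",b(f(60,228,.052)),b(f(690,226,.052)))
for z in(.038,.042,.046): print(z,"line60",b(f(460,254,z)),"50",b(f(545,408,z)),"edge@z",b(f(460,228,z)))
E
```

```text
[192, 192, 192, 192, 192, 193, 186, 165, 146, 131, 95, 51, 78, 135, 153, 153, 152, 153, 155, 159, 161, 162, 162, 161, 162, 162, 162, 162, 162, 162, 162, 162, 162, 162, 163, 163, 163, 163, 163, 163, 163, 163, 161, 149, 130, 118, 117, 117, 97, 50, 32, 66, 93, 102, 101]
edge z.052 [ 0.03016 -0.04017] corners [ 0.02995 -0.06482] [ 0.0298  -0.02612]
0.038 line60 [ 0.0316  -0.04029] 50 [ 0.04194 -0.03453] edge@z [ 0.02984 -0.0403 ]
0.042 line60 [ 0.03165 -0.04026] 50 [ 0.04175 -0.03464] edge@z [ 0.02993 -0.04026]
0.046 line60 [ 0.0317  -0.04022] 50 [ 0.04155 -0.03474] edge@z [ 0.03003 -0.04023]
```

```bash
python3 -m handwheel '{"translation": [[0.0008,0,0],[0.0006,0,0],[0.0002,0,0],[0,0,0],[0,0,0],[0,0,0],[0,0,0],[0,0,0],[0,0,0],[0,0,0]], "yaw": [0,0,0,0,0,0,0,0,0,0], "jaw": [1,1,1,1,1,1,1,1,1,1]}' 40
python3 - <<'E'
from st import *
s=np.array([.5302,-.1471]); e=robot.read_state()["eef_pos"]; d=np.array([.1127,-.9936]); n=np.array([.9936,.1127])
print("drawn",(e[:2]-s)@d,"lateral",(e[:2]-s)@n); rel((0,0,0),(0,0,0))
c=snap("wrist","w20"); save(c,"w20a",(270,80,360,150),8)
g=c["img"].mean(2); col=g[100:155,270+430//8-8:270+430//8+8].mean(1)
print(np.round(col).astype(int).tolist())
E
```

```text
clock: 30.45
eef_pos: [0.5358, -0.1947, 0.0798]
tool_rot: [[-0.115, 0.992, -0.041], [0.993, 0.115, -0.001], [0.004, -0.041, -0.999]]
wrist_force: [-0.8, -1.2, 1.2]
grip_width: 0.0238
drawn 0.04795400736868302 lateral 0.0001565075770986607
clock 30.45 tcp [ 0.5358 -0.1947  0.0798] tip [ 0.5358 -0.1947  0.0798] tool D [ 0.2549 -0.506   0.1015] toolx 96.62 z [-0.041 -0.001 -0.999] F [-0.8 -1.2  1.2] T [-0.01 -0.31  0.06] w 0.0238
[192, 192, 192, 192, 192, 192, 192, 192, 193, 188, 156, 91, 81, 133, 153, 153, 152, 152, 152, 152, 153, 155, 159, 161, 161, 162, 162, 162, 162, 162, 162, 162, 162, 162, 163, 162, 163, 163, 163, 163, 163, 161, 150, 129, 116, 114, 116, 114, 94, 48, 34, 68, 91, 98, 99]
```

View pics/w20a.png

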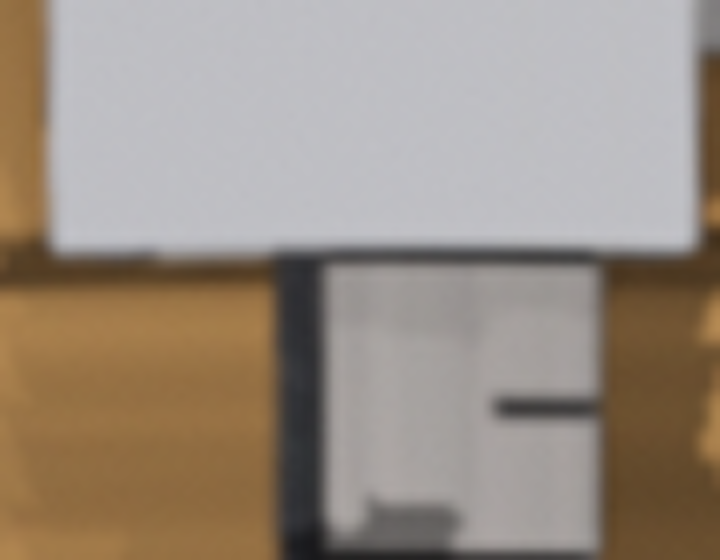

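```bash
python3 - <<'E'
from st import *
c=load("w20"); save(c,"w20b",(240,60,380,310),2.4)
snap("side","d20",(230,80,410,300),2.7)
snap("scene","s20",(180,140,430,300),3)
p=np.load("board.npy"); a=p[2]; R=np.array([[np.cos(a),-np.sin(a)],[np.sin(a),np.cos(a)]])
for z in(.042,.046): print((R.T@(at_z(c,"wrist",(270+460/8,80+255/8),z)[:2]-p[:2])).round(5))
rel((0,0,0),(0,0,0))
E
```

```text
[ 0.03012 -0.04026]
[ 0.03017 -0.04022]
clock 30.6 tcp [ 0.5357 -0.1947  0.0798] tip [ 0.5357 -0.1947  0.0798] tool D [ 0.2549 -0.506   0.1015] toolx 96.62 z [-0.041 -0.001 -0.999] F [-0.3 -1.7  1.2] T [-0.03 -0.31  0.08] w 0.0232
```

View pics/w20b.png

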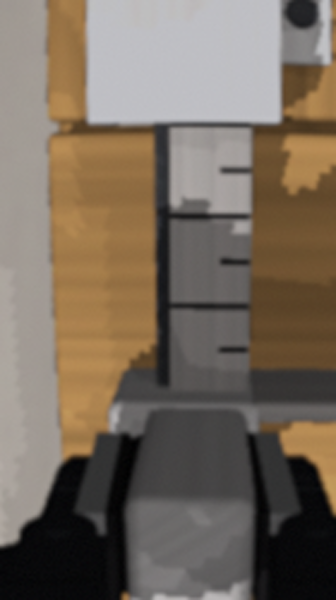

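View pics/s20.png

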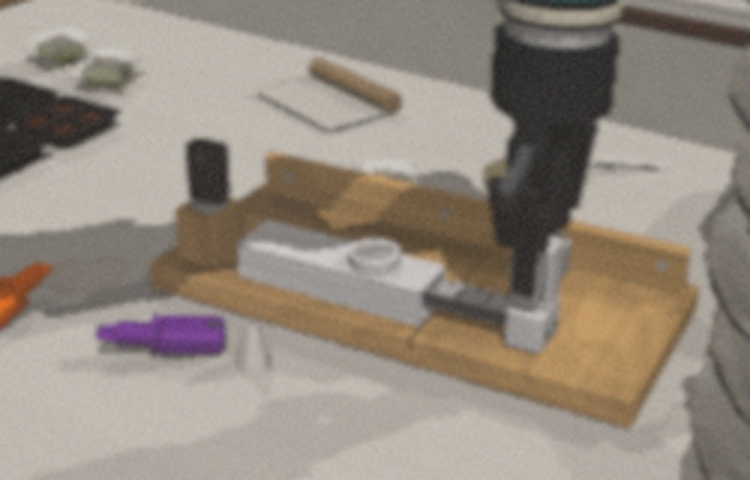

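View pics/d20.png

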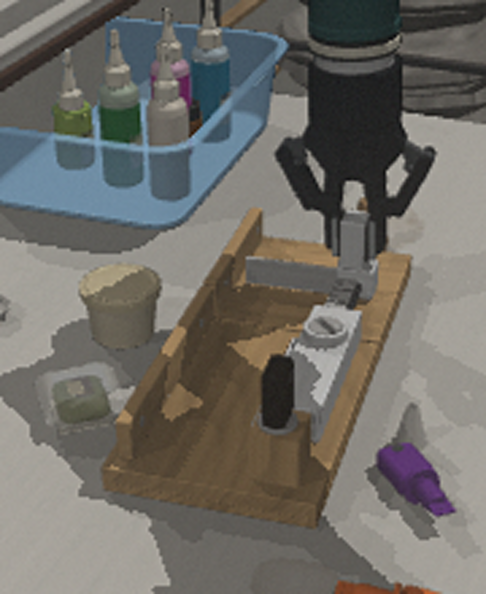

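The checks agree:
- **Scale:** two long lines (40 and 20) are outside, and the third (60) is level with the mouth, at board x 30.1 mm against 30.0.
- **Key:** upright in its block.
- **Screw:** slot a quarter turn on from where it was.
- **Button:** opening 23–24 mm at 40 N, so it is right in.

Handing in.

```bash
python3 - <<'E'
from bench import robot
robot.finish_job(); s=robot.read_state(); print(s["clock"],s["eef_pos"],s["grip_width"])
E
```

```text
the job is handed in; nothing more can be done
the job is handed in; nothing more can be done
```

The stop is set at 60 mm. The gripper is still holding it there with the button squeezed in, so you can nip the screw up. I handed in at about 30.6 s of the 51 s allowed, and no verdict was reported.

- **Clamp screw:** I took the black key from its block and turned the screw anticlockwise. The slot went from about 55° to about 144° in the world frame, roughly 89°.
- **Key:** it stands back down in its hole with its flange on the block, as the scene and side pictures show.
- **60 mm line:** the third long line from the grip measures at board x 30.1 mm, against the mouth at 30.0 mm. I counted the lines in the last wrist picture.
- **Button:** the gripper holds at 40 N with an opening of 23 to 24 mm. Squeezed right in, the grip should be 25.5 mm; the opening read about 1 mm low on the key and lower still here. I took the button to be right in from this reading, because it cannot be seen between the pads.

**What did not go as expected**
- **Overshoot:** the arm was already about 12 mm out at the start, so my first draw reached about 67.6 mm. I pushed it back to the line with the button held in.
- **Tilt:** the tool picked up a tilt of about 2.4° from vertical during the moves. The key and the grip still went as intended.
- **Orange and purple look-alikes:** both stood upright in the first pictures but were lying down by my second look, when the arm was still well above them. I did not touch them.
- **Things to leave alone:** I did not touch the nozzle, stamp, cream tub or sweet. The last side picture shows the tub and the sweet where they were.

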